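# Weigh a vase on the two-pan balance

### The job

Find out what the vase on the balance weighs: slip ring weights over the spindle of the empty pan, setting them down gently, until the beam stays level with your hand off it; never load or push the weight pan down past level. Leave the weights you do not need lying on the cork mat, and leave the vases, pliers and phone alone.

Things in the scene. Friction and masses are not known exactly. Their poses are not given: they have to be found in the camera images.
- beam (a joint): tilt of the balance beam in rad: 0 level, positive with the weight pan high and the vase pan low, stops at +0.15 and -0.15. It starts on the +0.15 stop. The beam is lightly sprung to level: off the stops, every 100 g of difference between the pans tilts it by 0.078 rad towards the heavier pan; 120 mm from the beam's pivot to the middle of each pan. It swings freely and settles in about a second. A dark pointer shows the tilt against a white scale with a thick middle mark
- balance: grey base of the balance, 120 x 300 mm, fixed to the table; origin on the table under its middle; its y axis runs along the beam from the vase pan (-y) to the weight pan (+y); beam pivot 55 mm above the table
- spindle_top (a point): top of the steel spindle that stands up in the middle of the weight pan (+y side of the balance): 13 mm thick, 52 mm tall above the pan, rim chamfered 1.5 mm. The pan is a flat steel disc 90 mm across; a linkage keeps it level, and it goes up and down with the beam (spindle top 137 mm above the table with the beam level, 155 mm at the start, 119 mm at the low stop)
- vase_pan_top (a point): middle of the upper face of the other pan (-y side), 90 mm across, where one vase stands; 85 mm above the table with the beam level
- mat: cork mat, 110 x 260 mm, 4 mm thick, fixed; origin under its middle; the three weights stand in a row along its y axis, 80 mm apart, in any order
- small_weight (a point): smallest plain steel ring weight of 100 g: 31 mm across, 22 mm high, with a 15 mm bore right through; this point is at its centre, 11 mm above its underside, z along the bore. Starts flat on the cork mat
- medium_weight (a point): middle plain steel ring weight of 200 g: 42 mm across, 22 mm high, with a 15 mm bore right through; this point is at its centre, 11 mm above its underside, z along the bore. Starts flat on the cork mat
- large_weight (a point): largest plain steel ring weight of 400 g: 57 mm across, 22 mm high, with a 15 mm bore right through; this point is at its centre, 11 mm above its underside, z along the bore. Starts flat on the cork mat
- vase_a_mid (a point): white ribbed ceramic vase, 68 mm across, 95 mm tall, this point half-way up on its axis. The three vases look alike but weigh 300, 500 and 600 g (each within 2 %), in an order that is not told; any one of them may be on the balance, the other two stand on a wooden block 67 mm high
- vase_b_mid (a point): white ribbed ceramic vase, 68 mm across, 95 mm tall, this point half-way up on its axis. The three vases look alike but weigh 300, 500 and 600 g (each within 2 %), in an order that is not told; any one of them may be on the balance, the other two stand on a wooden block 67 mm high
- vase_c_mid (a point): white ribbed ceramic vase, 68 mm across, 95 mm tall, this point half-way up on its axis. The three vases look alike but weigh 300, 500 and 600 g (each within 2 %), in an order that is not told; any one of them may be on the balance, the other two stand on a wooden block 67 mm high
- pliers: bystander: green-handled pliers, 155 mm long, lying on the table; origin on the table at the middle
- phone: bystander: black phone, 75 x 155 x 9 mm, lying on the table; origin under its middle

How it is judged (in metres and radians):
On the way:
1. a first weight hangs over the spindle, out of the fingers, with the beam not yet level (((horizontal distance between small_weight and spindle_top below 0.004 m and z of small_weight in the frame of spindle_top below -0.005 m and angle between small_weight's own z axis and vertical below 0.1 rad) or (horizontal distance between medium_weight and spindle_top below 0.004 m and z of medium_weight in the frame of spindle_top below -0.005 m and angle between medium_weight's own z axis and vertical below 0.1 rad) or (horizontal distance between large_weight and spindle_top below 0.004 m and z of large_weight in the frame of spindle_top below -0.005 m and angle between large_weight's own z axis and vertical below 0.1 rad)) and contact force between the fingers and anything else below 0.1 N and not (value of joint beam between -0.03 and 0.03 rad)), for 0.2 s.
At the end, for the whole second after the job is handed in: The beam stands level and still (within 0.03 rad), every ring weight is either threaded on the spindle (its centre at least 5 mm below the spindle's top, within 4 mm of its axis) or lying on the cork mat, and the vases stand where they were: one on its pan, two on the block (value of joint beam between -0.03 and 0.03 rad and velocity of joint beam between -0.05 and 0.05 rad/s and ((horizontal distance between small_weight and spindle_top below 0.004 m and z of small_weight in the frame of spindle_top below -0.005 m and angle between small_weight's own z axis and vertical below 0.1 rad) or (horizontal distance between medium_weight and spindle_top below 0.004 m and z of medium_weight in the frame of spindle_top below -0.005 m and angle between medium_weight's own z axis and vertical below 0.1 rad) or (horizontal distance between large_weight and spindle_top below 0.004 m and z of large_weight in the frame of spindle_top below -0.005 m and angle between large_weight's own z axis and vertical below 0.1 rad)) and ((horizontal distance between small_weight and spindle_top below 0.004 m and z of small_weight in the frame of spindle_top below -0.005 m and angle between small_weight's own z axis and vertical below 0.1 rad) or (x of small_weight in the frame of mat between -0.055 and 0.055 m and y of small_weight in the frame of mat between -0.13 and 0.13 m and height (world z) of small_weight below 0.03 m)) and ((horizontal distance between medium_weight and spindle_top below 0.004 m and z of medium_weight in the frame of spindle_top below -0.005 m and angle between medium_weight's own z axis and vertical below 0.1 rad) or (x of medium_weight in the frame of mat between -0.055 and 0.055 m and y of medium_weight in the frame of mat between -0.13 and 0.13 m and height (world z) of medium_weight below 0.03 m)) and ((horizontal distance between large_weight and spindle_top below 0.004 m and z of large_weight in the frame of spindle_top below -0.005 m and angle between large_weight's own z axis and vertical below 0.1 rad) or (x of large_weight in the frame of mat between -0.055 and 0.055 m and y of large_weight in the frame of mat between -0.13 and 0.13 m and height (world z) of large_weight below 0.03 m)) and angle between each of vase_a_mid, vase_b_mid, vase_c_mid's own z axis and vertical below 0.15 rad and (horizontal distance between vase_a_mid and vase_pan_top below 0.03 m or distance of vase_a_mid from where it was at the start of the episode below 0.02 m) and (horizontal distance between vase_b_mid and vase_pan_top below 0.03 m or distance of vase_b_mid from where it was at the start of the episode below 0.02 m) and (horizontal distance between vase_c_mid and vase_pan_top below 0.03 m or distance of vase_c_mid from where it was at the start of the episode below 0.02 m)); the robot touches nothing.
It fails at once if the weight pan or its spindle takes more than 20 N (pressed hard, or a weight dropped on it) (contact force between weight_pan and anything else above 20 N).
It fails at once if the weight pan is loaded or pushed well below level (beam past -0.06 rad) (value of joint beam below -0.06 rad).
It fails at once if a vase is pushed over or out of its place (not (angle between vase_a_mid's own z axis and vertical below 0.15 rad and (horizontal distance between vase_a_mid and vase_pan_top below 0.03 m or distance of vase_a_mid from where it was at the start of the episode below 0.02 m)) or not (angle between vase_b_mid's own z axis and vertical below 0.15 rad and (horizontal distance between vase_b_mid and vase_pan_top below 0.03 m or distance of vase_b_mid from where it was at the start of the episode below 0.02 m)) or not (angle between vase_c_mid's own z axis and vertical below 0.15 rad and (horizontal distance between vase_c_mid and vase_pan_top below 0.03 m or distance of vase_c_mid from where it was at the start of the episode below 0.02 m))).
It fails at once if the vase pan is pushed by the robot (contact force between vase_pan and the arm above 1 N or contact force between vase_pan and the fingers above 1 N).
It fails at once if the pliers or the phone are moved by more than 20 mm (distance of any of pliers, phone from where it was at the start of the episode above 0.02 m).
It also fails if it takes over 72 s, if anything falls off the work surface, if the arm or the gripper's body presses on something with over 40 N, if the wrist force passes 120 N, or if a joint passes its speed limit or range.

### The arm

A 7-joint arm with a two-finger parallel gripper is mounted at the origin on the work surface. World frame = base frame: x ahead of the robot, y to its left, z up, the work surface at z = 0. Lengths are in mm, angles in rad, forces in N, time in s.
With the tool pointing down it reaches from about 400 to 875 mm from the base axis. Payload 19.3 kg.
Tool frame: the origin (TCP) lies midway between the tips of the shut fingers; the grasp point (between the pads) lies 19 mm behind it; z points along the fingers, x is the direction in which the jaws open and shut, and the axes are right-handed (so a half turn about z gives the same grasp; the last joint's range is limited). The gripper opens to 85 mm and grips with 20 to 120 N. Pads are 22 mm wide; open, the fingers measure 114 mm over their backs; the gripper's body (76 mm by 85 mm) begins 54 mm behind the grasp point. The pads swing forward as they close: fully open they stand 13 mm farther back than shut.
Start: joints at [-1.339, 0.521, -0.036, 1.599, 0.021, 1.021, -0.113], TCP at [185.793, 596.737, 231.291] pointing down, gripper open.
Joint ranges: [-2.91, 2.91], [-0.3, 2.13], [-1.5, 1.42], [0.17, 2.43], [-1.26, 4.41], [0.16, 1.93], [-2.52, 2.52]. Speed limits (rad/s): [1.89, 1.89, 2.39, 2.39, 3.01, 3.01, 3.01].

### API

Orientations are given as [roll, pitch, yaw] about the fixed x, y, z axes, in that order (R = Rz(yaw) Ry(pitch) Rx(roll)).
In Python, from cell import sensors, read_camera, ctrl gives the robot as it stands.
- The arm moves only by the tool move_arm, never from a script. Its argument "targets" is a list of rows, each an object with "xyz": the shift along the tool's x, y, z in m, a list of three; "angular": the turn, a rotation vector about the tool's x, y, z in degrees, a list of three. A call has 1 to 20 rows; each row shifts and turns the commanded pose from where the row before left it, along the tool's axes as they then stand; what a row does not reach is not made up. A row lasts 1/8 s, in which the tool goes at most 62.5 mm and 10.7 degrees, less where a joint would pass 70% of its speed; a pose out of reach is approached as far as the arm can. A call is refused whole if a number of a shift passes 0.0625 or a number of a turn 10.7, either way. A call with a gripper value outside its range is refused whole. "grip" is the finger opening in m, from 0 to 0.0854, set as the call begins (left out, the last holds). The fingers move at their own pace and stop on an object; "squeeze" is the grip in N (left out, the last holds). Time passes only in rows, so rows that do not move let the fingers close. It gives the time, the measured TCP pose, the force and the opening at its end, in the units of the state.
- sensors.sense(): the state, without advancing time (a new reading comes with each control period).
- read_camera(name): name is "scene" or "top" or "wrist"; returns a dict with "image" (400x640x3 uint8, red, green, blue), "K" (3x3 intrinsics, pixels), "extrinsics" (4x4, takes a point from camera to world coordinates). Camera axes: x right, y down, z forward; pixel columns grow to the right and rows downward; lengths in mm; the calibration is good to about 2 mm. The wrist camera is an equidistant fisheye: a pixel r from the principal point sees the ray r / f radians off the axis. A picture is of the moment at which its call begins. There is no depth.
- ctrl.finish_job(): hands the job in, once; it reports no verdict.
The state is a dict: "time_s": time; "qpos": joint angles; "qvel": joint speeds; "effort": joint torques, N m; "tool_pos": TCP position; "tcp_rot": TCP orientation; "force": force on the tool from outside, world axes, zero at the start; "moment": the same for the moment, N m; "opening": finger opening in mm.
Only numpy, scipy, OpenCV 4.12 (cv2) and the standard library are available. Lean on these libraries where they do the work, as an engineer would, in place of code of your own. Each camera call takes 0.05 s, during which the arm holds its last target.

## Working session

There is one attempt and no reset: what is moved stays moved. The work goes in short steps, Python scripts to look and compute and a tool call to move; the robot and the scene stay as the last step left them, time stands still between calls to the robot, and variables do not carry over. Pictures are saved under pics/ and viewed, and the job is handed in when it is done.

Besides the shell and the picture viewer there is one more tool, called by a JSON object that holds its "api" and its "payload". move_arm: Moves the arm, as the interface text tells. Its arguments: {"type":"object","properties":{"targets":{"type":"array"},"grip":{"type":"number"},"squeeze":{"type":"number"}},"required":["targets"]}

```bash
mkdir -p pics; ls; cat > h.py <<'E'
import numpy as np, cv2
from cell import sensors, read_camera, ctrl
def snap(n,tag):
    c=read_camera(n); cv2.imwrite(f"pics/{tag}.png",c["image"][:,:,::-1]); np.savez(f"{tag}.npz",**c); return c
def ray(c,u,v):
    K=c["K"];E=c["extrinsics"]
    d=np.array([(u-K[0,2])/K[0,0],(v-K[1,2])/K[1,1],1.]); d/=np.linalg.norm(d)
    return E[:3,3],E[:3,:3]@d
def rayf(c,u,v):
    K=c["K"];E=c["extrinsics"]
    a=np.array([(u-K[0,2])/K[0,0],(v-K[1,2])/K[1,1]]);r=np.linalg.norm(a)
    d=np.r_[a/r*np.sin(r),np.cos(r)] if r>0 else np.array([0,0,1.])
    return E[:3,3],E[:3,:3]@d
def plane(o_d,z):
    o,d=o_d; return o+d*(z-o[2])/d[2]
def tri(rs):
    A=np.zeros((3,3));b=np.zeros(3)
    for o,d in rs:
        P=np.eye(3)-np.outer(d,d);A+=P;b+=P@o
    p=np.linalg.solve(A,b); return p,[float(np.linalg.norm((np.eye(3)-np.outer(d,d))@(p-o))) for o,d in rs]
E
python3 - <<'E'
from h import *
for n in ["scene","top","wrist"]:
    c=snap(n,n+"0"); print(n,c["K"].round(1).tolist(),c["extrinsics"].round(3).tolist())
print(sensors.sense())
E
```

```text
pics
scene [[405.5, 0.0, 325.4], [0.0, 405.5, 204.3], [0.0, 0.0, 1.0]] [[-0.673, 0.523, -0.522, 1079.423], [0.739, 0.457, -0.494, 400.442], [-0.02, -0.719, -0.695, 769.631], [0.0, 0.0, 0.0, 1.0]]
top [[435.0, 0.0, 322.1], [0.0, 435.0, 200.2], [0.0, 0.0, 1.0]] [[0.024, -0.992, 0.121, 452.357], [-1.0, -0.022, 0.021, -79.776], [-0.018, -0.121, -0.992, 1199.368], [0.0, 0.0, 0.0, 1.0]]
wrist [[309.7, 0.0, 323.8], [0.0, 309.7, 200.3], [0.0, 0.0, 1.0]] [[0.297, 0.903, 0.31, 105.416], [0.955, -0.281, -0.098, 621.279], [-0.001, 0.325, -0.946, 372.664], [0.0, 0.0, 0.0, 1.0]]
{'time_s': 0.15, 'qpos': array([-1.33920451,  0.52187172, -0.03629547,  1.5998571 ,  0.02119005,
        1.02110203, -0.11284212]), 'qvel': array([-2.55745939e-03, -9.50745639e-04, -5.63933049e-04, -2.74707690e-03,
        1.28235724e-03,  1.13018368e-03, -7.46488345e-05]), 'effort': array([ 8.82774566e-04, -9.27400517e+01,  1.97984777e+00, -3.70060730e+01,
        1.78924506e-02,  6.46382818e-03, -9.44896897e-06]), 'tool_pos': array([185.73958047, 596.50513467, 230.86880129]), 'tcp_rot': array([3.14152823e+00, 8.51229960e-04, 1.26891677e+00]), 'force': array([-0.87614346, -0.63870151,  0.32809842]), 'moment': array([ 0.00943484, -0.01151819, -0.06140648]), 'opening': 85.5463943266672}
```

View pics/scene0.png

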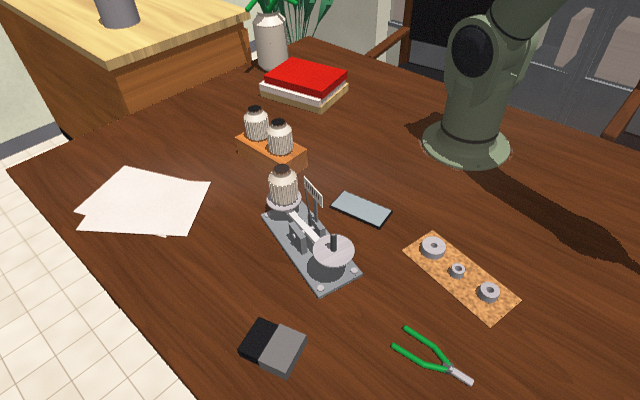

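View pics/top0.png

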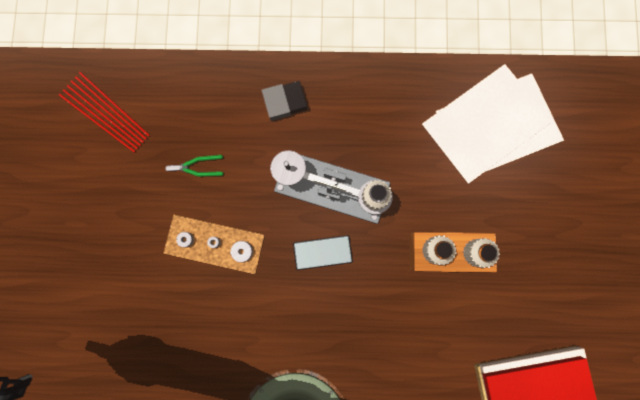

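View pics/wrist0.png

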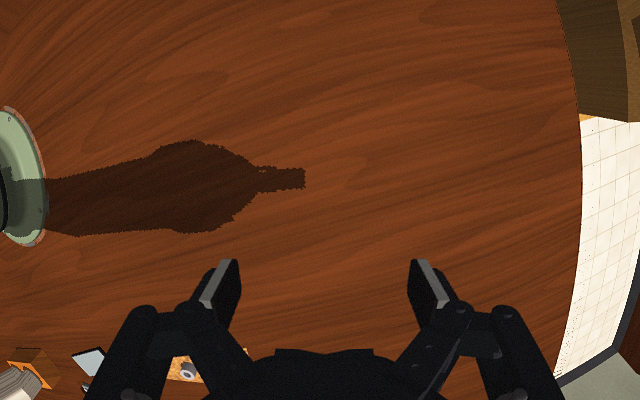

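The scene view shows the mat with large (433,246), small (457,270) and medium (489,292). The weight pan is at (333,247) with its spindle. The top view shows medium (184,240), small (213,243), large (241,252) and spindle about (288,167). Next I'll get coarse positions from both views.

```bash
python3 - <<'E'
from h import *
S=dict(np.load("scene0.npz"));T=dict(np.load("top0.npz"))
for n,u in [("S",S),("T",T)]:
    im=u["image"]; 
    a=im[225:345,380:530] if n=="S" else im[140:280,150:320]
    cv2.imwrite(f"pics/crop{n}.png",cv2.resize(a[:,:,::-1],None,fx=4,fy=4,interpolation=cv2.INTER_CUBIC)[:600,:800])
a=S["image"][160:300,255:375];cv2.imwrite("pics/cropB.png",cv2.resize(a[:,:,::-1],None,fx=4,fy=4,interpolation=cv2.INTER_CUBIC))
for nm,s,t in [("large",(433,246),(241,252)),("small",(457,270),(213,243)),("med",(489,292),(184,240)),("pan",(333,249),(288,167))]:
    print(nm,*[np.round(x,1) for x in tri([ray(S,*s),ray(T,*t)])])
for nm,t,z in [("pl1",(166,168),0),("pl2",(222,157),0),("ph",(322,252),9),("matA",(174,216),4),("matB",(264,235),4),("matC",(256,273),4),("matD",(164,253),4)]:
    print(nm,plane(ray(T,*t),z).round(0))
E
```

```text
large [450.8 158.6  19.8] [2.1 2.1]
small [473.4 236.3  16.7] [2.6 2.6]
med [479.4 316.7  15.4] [2.2 2.2]
pan [669.3  31.8 105.1] [0.7 0.7]
pl1 [680. 388.   0.]
pl2 [715. 231.   0.]
ph [455. -58.   9.]
matA [544. 355.   4.]
matB [498. 102.   4.]
matC [394. 120.   4.]
matD [442. 376.   4.]
```

View pics/cropB.png

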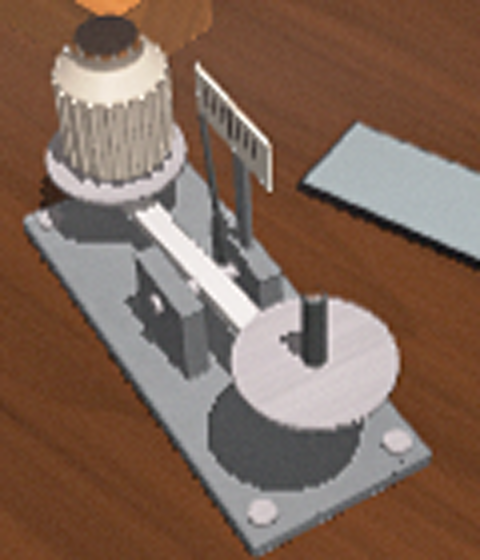

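View pics/cropT.png

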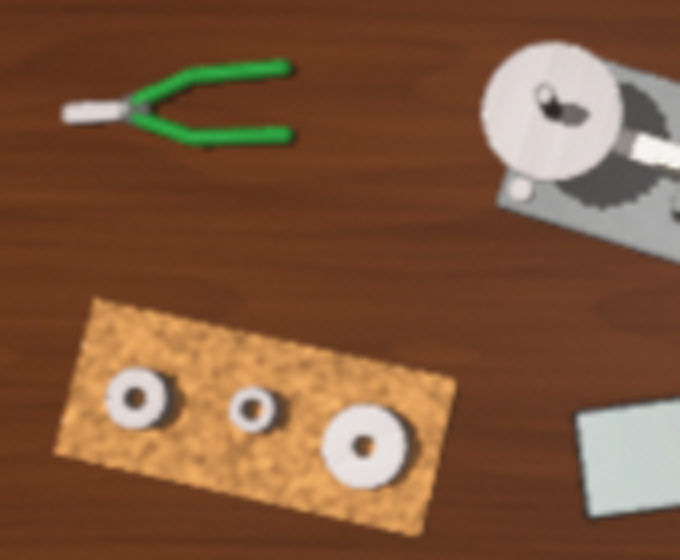

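Coarse heights fit: ring tops 15–20 (expected about 26 at the top, my picks are mixed) and the pan about 105. Now a row planner, then the wrist view over the medium weight.

```bash
cat >> h.py <<'E'
import json
from scipy.spatial.transform import Rotation as Ro
def plan(tgt,yaw,n=None,cur=None,vmax=50):
    s=sensors.sense(); p=np.array(s["tool_pos"]) if cur is None else np.array(cur[0]); 
    R0=Ro.from_euler("xyz",s["tcp_rot"]); R1=Ro.from_euler("xyz",[np.pi,0,yaw])
    w=(R0.inv()*R1).as_rotvec(degrees=True); d=np.array(tgt)-p
    if n is None: n=int(max(np.ceil(np.linalg.norm(d)/vmax),np.ceil(np.abs(w).max()/10.5),1))
    rows=[];R=R0;st=Ro.from_rotvec(w/n,degrees=True)
    for i in range(n):
        x=R.inv().apply(d/n)/1000
        rows.append({"xyz":[round(float(v),4) for v in x],"angular":[round(float(v),1) for v in w/n]}); R=R*st
    print("at",p.round(1),"op",round(float(s["opening"]),1),"F",np.round(s["force"],2),"t",s["time_s"]);print(json.dumps(rows))
E
python3 -c "
from h import *
plan([477,316,108],-0.2)"
```

```text
at [185.7 596.5 230.9] op 85.5 F [-0.88 -0.64  0.33] t 0.15
[{"xyz": [-0.0201, 0.0402, 0.0137], "angular": [0.0, 0.0, 9.4]}, {"xyz": [-0.0133, 0.0429, 0.0137], "angular": [0.0, 0.0, 9.4]}, {"xyz": [-0.0062, 0.0445, 0.0137], "angular": [0.0, 0.0, 9.4]}, {"xyz": [0.0011, 0.0449, 0.0137], "angular": [0.0, 0.0, 9.4]}, {"xyz": [0.0084, 0.0441, 0.0137], "angular": [0.0, 0.0, 9.4]}, {"xyz": [0.0155, 0.0422, 0.0137], "angular": [0.0, 0.0, 9.4]}, {"xyz": [0.0221, 0.0391, 0.0137], "angular": [0.0, 0.0, 9.4]}, {"xyz": [0.0282, 0.035, 0.0137], "angular": [0.0, 0.0, 9.4]}, {"xyz": [0.0335, 0.03, 0.0137], "angular": [0.0, 0.0, 9.4]}]
```

{"api": "move_arm", "payload": {"targets": [{"xyz": [-0.02, 0.04, 0.0137], "angular": [0, 0, 9.4]}, {"xyz": [-0.0133, 0.043, 0.0137], "angular": [0, 0, 9.4]}, {"xyz": [-0.006, 0.0445, 0.0137], "angular": [0, 0, 9.4]}, {"xyz": [0.001, 0.045, 0.0137], "angular": [0, 0, 9.4]}, {"xyz": [0.0084, 0.044, 0.0137], "angular": [0, 0, 9.4]}, {"xyz": [0.0155, 0.042, 0.0137], "angular": [0, 0, 9.4]}, {"xyz": [0.022, 0.039, 0.0137], "angular": [0, 0, 9.4]}, {"xyz": [0.028, 0.035, 0.0137], "angular": [0, 0, 9.4]}, {"xyz": [0.0335, 0.03, 0.0137], "angular": [0, 0, 9.4]}, {"xyz": [0, 0, 0], "angular": [0, 0, 0]}, {"xyz": [0, 0, 0], "angular": [0, 0, 0]}, {"xyz": [0, 0, 0], "angular": [0, 0, 0]}]}}

```text
time_s: 1.65
tool_pos: [475.1, 316.8, 108.2]
tcp_rot: [-3.141, 0.0, -0.205]
force: [0.7, -0.0, 1.2]
opening: 85.4
```

```bash
python3 -c "
from h import *
snap('wrist','w1');s=sensors.sense();print(s['tool_pos'],s['tcp_rot'],s['force'],s['time_s'],np.abs(s['qvel']).max(),s['qpos'].round(2))"
```

```text
[475.19105425 316.77380345 108.26208845] [-3.14094210e+00  8.22494574e-05 -2.05418774e-01] [0.19094448 0.34375767 0.32062534] 1.7 0.00375233022451745 [-0.92  0.62  0.32  1.86 -0.29  0.7  -0.63]
```

View pics/w1.png

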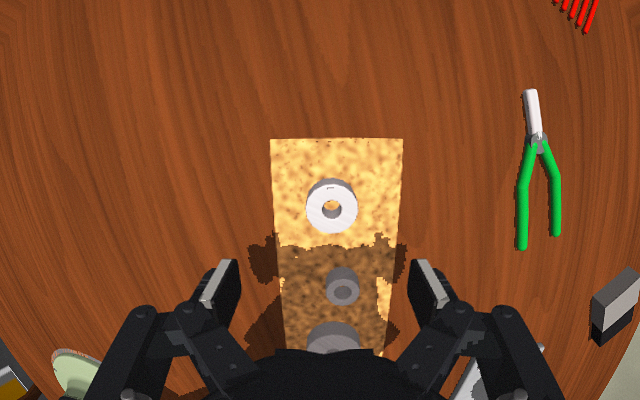

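The medium ring is at (331,207) with bore visible. Small (343,286) and large (333,338) are behind it in shadow. I'll fit the top-face contours.

```bash
cat >> h.py <<'E'
def ringfit(c,u0,v0,half,thr,tag,zoom=8):
    im=c["image"][v0-half:v0+half,u0-half:u0+half].astype(np.uint8)
    big=cv2.resize(im,None,fx=zoom,fy=zoom,interpolation=cv2.INTER_CUBIC)
    hsv=cv2.cvtColor(big,cv2.COLOR_RGB2HSV)
    m=((big.min(2)>thr)&(hsv[...,1]<60)).astype(np.uint8)
    m=cv2.morphologyEx(m,cv2.MORPH_OPEN,np.ones((5,5)))
    cs,h=cv2.findContours(m,cv2.RETR_CCOMP,cv2.CHAIN_APPROX_NONE)
    out=big[:,:,::-1].copy();res=[]
    for i,k in enumerate(cs):
        if cv2.contourArea(k)<300: continue
        e=cv2.fitEllipse(cv2.convexHull(k)) if len(k)>5 else None
        cv2.ellipse(out,e,(0,0,255),1)
        uv=((np.array(e[0])+.5)/zoom-.5)+[u0-half,v0-half]
        res.append((("hole" if h[0][i][3]>=0 else "outer"),uv.round(2),np.round(np.array(e[1])/zoom,1)))
    cv2.imwrite(f"pics/{tag}.png",out)
    for r in res: print(*r)
    return res
E
python3 - <<'E'
from h import *
c=dict(np.load("w1.npz"))
for th in (200,):
    r=ringfit(c,331,207,34,th,"r1")
for x in r:
    for z in (26,): print(x[0],plane(rayf(c,*x[1]),z).round(1))
E
```

```text
outer [331.33 208.35] [49.2 52. ]
hole [331.45 208.88] [19.6 20.9]
hole [329.73 187.71] [3.1 7.8]
outer [480.4 315.6  26. ]
hole [480.4 315.1  26. ]
hole [482.5 332.1  26. ]
```

View pics/r1.png

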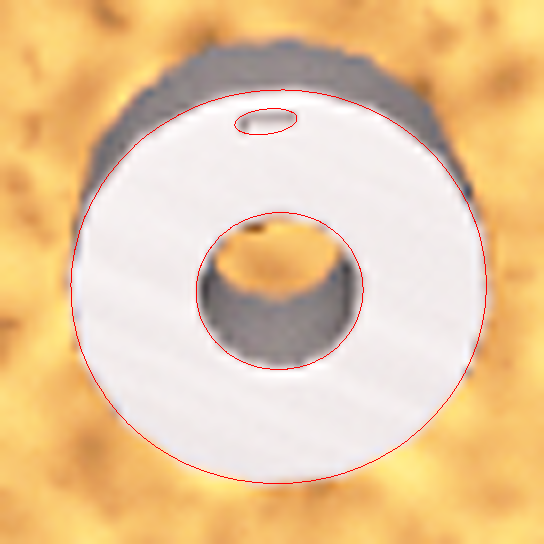

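The fit is clean: centre (480.4, 315.4), 52 px across for 42 mm, which matches the ~242 mm range. Before picking, I'll look at the spindle from the same relative pose so the calibration bias cancels.

```bash
python3 -c "
from h import *
plan([669,32,237],-0.2)"
```

```text
at [475.2 316.8 108.3] op 85.4 F [0.19 0.34 0.32] t 1.7
[{"xyz": [0.031, 0.0299, -0.0161], "angular": [-0.0, 0.0, -0.0]}, {"xyz": [0.031, 0.0299, -0.0161], "angular": [-0.0, 0.0, -0.0]}, {"xyz": [0.0309, 0.0299, -0.0161], "angular": [-0.0, 0.0, -0.0]}, {"xyz": [0.0309, 0.03, -0.0161], "angular": [-0.0, 0.0, -0.0]}, {"xyz": [0.0309, 0.03, -0.0161], "angular": [-0.0, 0.0, -0.0]}, {"xyz": [0.0309, 0.03, -0.0161], "angular": [-0.0, 0.0, -0.0]}, {"xyz": [0.0309, 0.03, -0.0161], "angular": [-0.0, 0.0, -0.0]}, {"xyz": [0.0308, 0.0301, -0.0161], "angular": [-0.0, 0.0, -0.0]}]
```

{"api": "move_arm", "payload": {"targets": [{"xyz": [0.031, 0.03, -0.02], "angular": [0, 0, 0]}, {"xyz": [0.031, 0.03, -0.02], "angular": [0, 0, 0]}, {"xyz": [0.031, 0.03, -0.02], "angular": [0, 0, 0]}, {"xyz": [0.031, 0.03, -0.02], "angular": [0, 0, 0]}, {"xyz": [0.031, 0.03, -0.02], "angular": [0, 0, 0]}, {"xyz": [0.031, 0.03, -0.015], "angular": [0, 0, 0]}, {"xyz": [0.031, 0.03, -0.0138], "angular": [0, 0, 0]}, {"xyz": [0.031, 0.03, 0], "angular": [0, 0, 0]}, {"xyz": [0, 0, 0], "angular": [0, 0, 0]}, {"xyz": [0, 0, 0], "angular": [0, 0, 0]}, {"xyz": [0, 0, 0], "angular": [0, 0, 0]}]}}

```text
time_s: 3.08
tool_pos: [668.6, 31.4, 236.9]
tcp_rot: [-3.141, 0.0, -0.206]
force: [-0.3, 0.4, 0.4]
opening: 85.2
```

```bash
python3 -c "
from h import *
snap('wrist','w2');s=sensors.sense();print(s['tool_pos'],s['tcp_rot'],s['force'],s['time_s'],np.abs(s['qvel']).max(),s['qpos'].round(2))
c=dict(np.load('w2.npz'));a=c['image'][150:300,240:440];cv2.imwrite('pics/w2c.png',cv2.resize(a[:,:,::-1],None,fx=4,fy=4,interpolation=cv2.INTER_CUBIC))"
```

```text
[668.66396299  31.20739282 236.89789726] [-3.14111679e+00  1.57532458e-04 -2.05775338e-01] [-0.56481985  0.23228174 -0.40920992] 3.125 0.003895884913501617 [-0.37  0.62  0.38  1.48 -0.25  1.09 -0.14]
```

View pics/w2c.png

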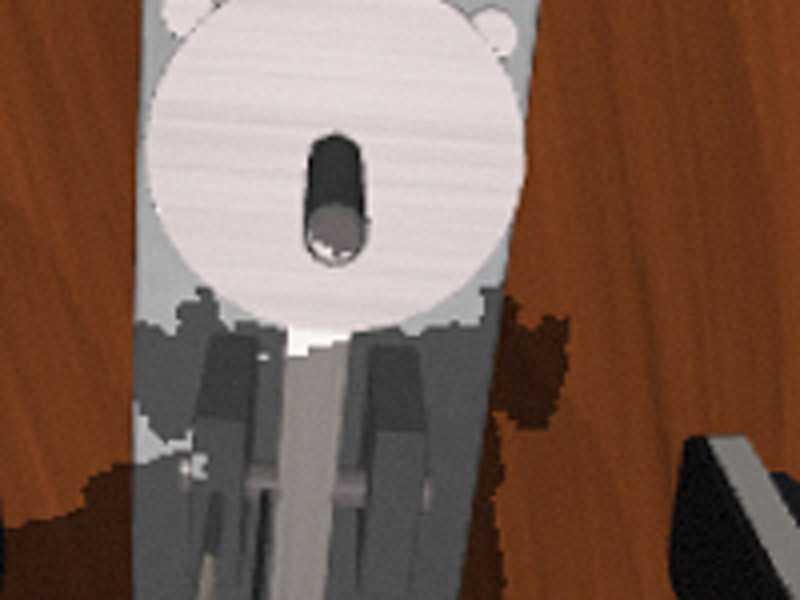

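View pics/w2.png

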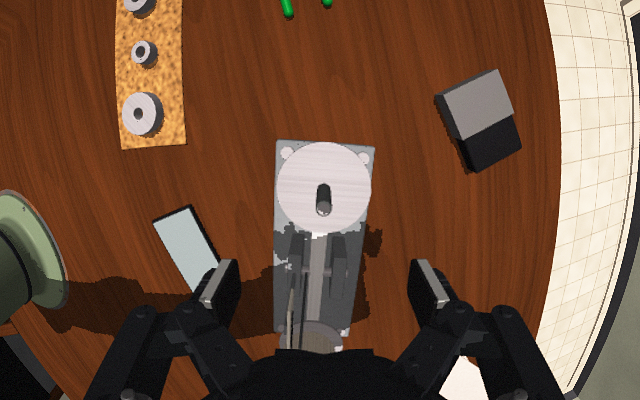

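The spindle top is around (323.6,207.6) and the pan disc is clean. I'll refine using the spindle top zoomed and the pan disc ellipse as a cross-check.

```bash
python3 - <<'E'
from h import *
c=dict(np.load("w2.npz"))
a=c["image"][190:225,305:345];cv2.imwrite('pics/sp.png',cv2.resize(a[:,:,::-1],None,fx=16,fy=16,interpolation=cv2.INTER_CUBIC))
# pan disc
im=c["image"];hsv=cv2.cvtColor(im,cv2.COLOR_RGB2HSV)
m=((im.min(2)>200)).astype(np.uint8)
m[232:]=0
cs,_=cv2.findContours(m,cv2.RETR_EXTERNAL,cv2.CHAIN_APPROX_NONE)
k=max([k for k in cs if 250<k[:,0,0].mean()<400 and 130<k[:,0,1].mean()<240],key=cv2.contourArea)[:,0,:].astype(float)
x,y,w,h=cv2.boundingRect(k.astype(np.int32));print(x,y,w,h)
pts=np.array([plane(rayf(c,*p),103) for p in k])[:,:2]
# robust circle fit
from scipy.optimize import least_squares
f=lambda q:np.hypot(*(pts-q[:2]).T)-q[2]
r=least_squares(f,[668,32,45],loss="soft_l1",f_scale=.5);print("pan",r.x.round(2),np.percentile(np.abs(f(r.x)),[50,90]).round(2))
for uv in [(323.6,207.6)]: print(plane(rayf(c,*uv),155).round(1))
E
```

```text
277 142 93 90
pan [667.74  31.52  43.51] [0.39 3.93]
[668.2  32.  155. ]
```

View pics/sp.png

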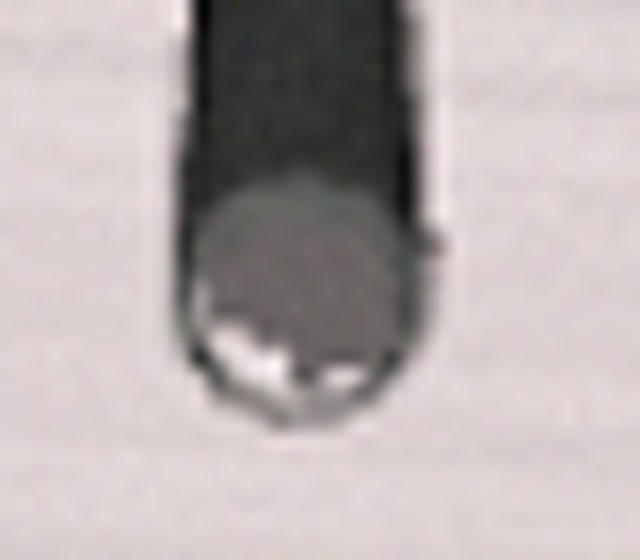

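The spindle axis is about (668.1, 31.9); the pan disc fit gives (667.7, 31.5), so they agree. The pan disc radius came out 43.5 against a true 45 (edge threshold). Now back to the medium ring with the opening at 60 mm.

```bash
python3 -c "
from h import *
plan([480.4,315.3,60],-0.2)"
```

```text
at [668.7  31.2 236.9] op 85.3 F [-0.56  0.23 -0.41] t 3.125
[{"xyz": [-0.0303, -0.0299, 0.0221], "angular": [-0.0, 0.0, -0.0]}, {"xyz": [-0.0303, -0.03, 0.0221], "angular": [-0.0, 0.0, -0.0]}, {"xyz": [-0.0302, -0.03, 0.0221], "angular": [-0.0, 0.0, -0.0]}, {"xyz": [-0.0302, -0.03, 0.0221], "angular": [-0.0, 0.0, -0.0]}, {"xyz": [-0.0302, -0.03, 0.0221], "angular": [-0.0, 0.0, -0.0]}, {"xyz": [-0.0302, -0.0301, 0.0221], "angular": [-0.0, 0.0, -0.0]}, {"xyz": [-0.0302, -0.0301, 0.0221], "angular": [-0.0, 0.0, -0.0]}, {"xyz": [-0.0301, -0.0301, 0.0221], "angular": [-0.0, 0.0, -0.0]}]
```

{"api": "move_arm", "payload": {"targets": [{"xyz": [-0.0302, -0.03, 0.01], "angular": [0, 0, 0]}, {"xyz": [-0.0302, -0.03, 0.015], "angular": [0, 0, 0]}, {"xyz": [-0.0302, -0.03, 0.022], "angular": [0, 0, 0]}, {"xyz": [-0.0302, -0.03, 0.026], "angular": [0, 0, 0]}, {"xyz": [-0.0302, -0.03, 0.026], "angular": [0, 0, 0]}, {"xyz": [-0.0302, -0.03, 0.026], "angular": [0, 0, 0]}, {"xyz": [-0.0302, -0.0301, 0.026], "angular": [0, 0, 0]}, {"xyz": [-0.0302, -0.0301, 0.026], "angular": [0, 0, 0]}, {"xyz": [0, 0, 0], "angular": [0, 0, 0]}, {"xyz": [0, 0, 0], "angular": [0, 0, 0]}, {"xyz": [0, 0, 0], "angular": [0, 0, 0]}], "grip": 0.06}}

```text
time_s: 4.5
tool_pos: [482.8, 314.0, 60.5]
tcp_rot: [-3.141, -0.001, -0.209]
force: [0.6, -0.7, -0.2]
opening: 59.9
```

```bash
python3 - <<'E'
from h import *
c=snap('wrist','w3');s=sensors.sense();print(s['tool_pos'],s['tcp_rot'],s['force'],s['time_s'],s['opening'])
a=c['image'][140:340,200:440];cv2.imwrite('pics/w3c.png',cv2.resize(a[:,:,::-1],None,fx=3,fy=3))
E
```

```text
[482.80522219 314.04767253  60.42243236] [-3.14102195e+00 -8.00509838e-04 -2.08782784e-01] [-0.74852142  0.07003423 -0.10669183] 4.55 60.241214151412564
```

View pics/w3c.png

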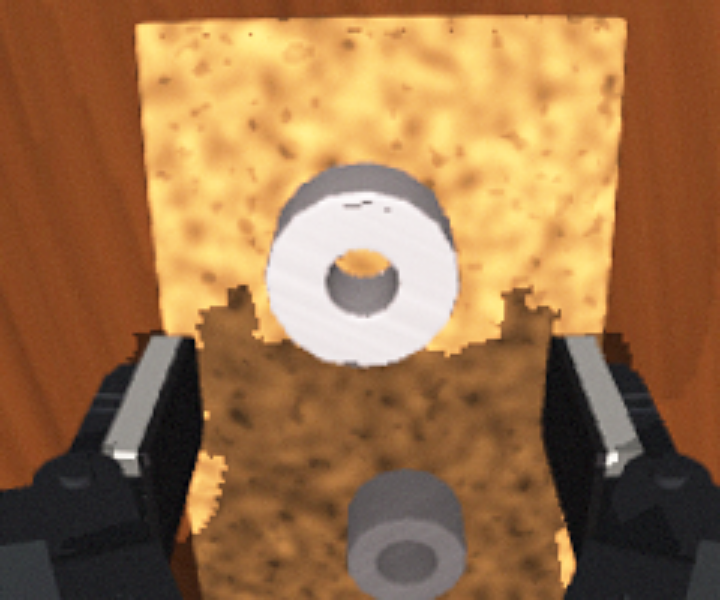

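The ring top is around crop (362,279), i.e. pixel (320.7,233), slightly left of the jaw middle as expected from the 2.4 mm overshoot. I'll triangulate with the first view.

```bash
python3 - <<'E'
from h import *
c=dict(np.load("w3.npz"));b=dict(np.load("w1.npz"))
r=ringfit(c,321,233,40,185,"r3")
o=[x for x in r if x[0]=="hole" and x[2][0]>15][0]
for x in r[:3]: print(x[0],plane(rayf(c,*x[1]),26).round(1))
print(tri([rayf(c,*o[1]),rayf(b,331.45,208.88)]))
plan([480.4,315.3,6],-0.2,n=4)
E
```

```text
outer [320.24 232.45] [58.3 64.2]
hole [320.28 233.66] [22.9 25.3]
hole [317.08 208.07] [2.1 5.8]
outer [480.6 316.   26. ]
hole [480.5 315.2  26. ]
hole [482.2 332.4  26. ]
(array([480.32473681, 314.62940351,  24.70950525]), [0.0036462078523993007, 0.003646207852393443])
at [482.8 314.   60.4] op 60.2 F [-0.75  0.07 -0.11] t 4.55
[{"xyz": [-0.0007, -0.0002, 0.0136], "angular": [-0.0, -0.0, -0.1]}, {"xyz": [-0.0007, -0.0002, 0.0136], "angular": [-0.0, -0.0, -0.1]}, {"xyz": [-0.0007, -0.0002, 0.0136], "angular": [-0.0, -0.0, -0.1]}, {"xyz": [-0.0007, -0.0002, 0.0136], "angular": [-0.0, -0.0, -0.1]}]
```

Top height measures 24.7 against the expected 26. Descending and gripping.

{"api": "move_arm", "payload": {"targets": [{"xyz": [-0.0012, -0.0003, 0.0136], "angular": [0, 0, 0]}, {"xyz": [-0.0012, -0.0003, 0.0136], "angular": [0, 0, -0.3]}, {"xyz": [0, 0, 0.0136], "angular": [0, 0, -0.2]}, {"xyz": [0, 0, 0.0136], "angular": [0, 0, 0]}, {"xyz": [0, 0, 0], "angular": [0, 0, 0]}, {"xyz": [0, 0, 0], "angular": [0, 0, 0]}]}}

```text
time_s: 5.3
tool_pos: [480.0, 315.7, 5.5]
tcp_rot: [3.142, -0.0, -0.199]
force: [0.3, 1.3, 0.3]
opening: 59.7
```

{"api": "move_arm", "payload": {"targets": [{"xyz": [0, 0, 0], "angular": [0, 0, 0]}, {"xyz": [0, 0, 0], "angular": [0, 0, 0]}, {"xyz": [0, 0, 0], "angular": [0, 0, 0]}, {"xyz": [0, 0, 0], "angular": [0, 0, 0]}], "grip": 0.034, "squeeze": 30}}

```text
time_s: 5.8
tool_pos: [480.1, 315.9, 6.1]
tcp_rot: [-3.141, -0.001, -0.199]
force: [-0.6, -0.2, 6.7]
opening: 41.2
```

```bash
python3 - <<'E'
from h import *
c=snap('wrist','w4');s=sensors.sense();print(s['tool_pos'],s['tcp_rot'],s['force'],s['time_s'],s['opening'])
a=c['image'][180:360,200:440];cv2.imwrite('pics/w4c.png',cv2.resize(a[:,:,::-1],None,fx=3,fy=3))
E
```

```text
[480.13745851 315.90919149   6.12581432] [-3.14079444e+00 -5.91246939e-04 -1.98979021e-01] [-1.4469183  -0.73915224  6.17779674] 5.85 40.66826089748707
```

View pics/w4c.png

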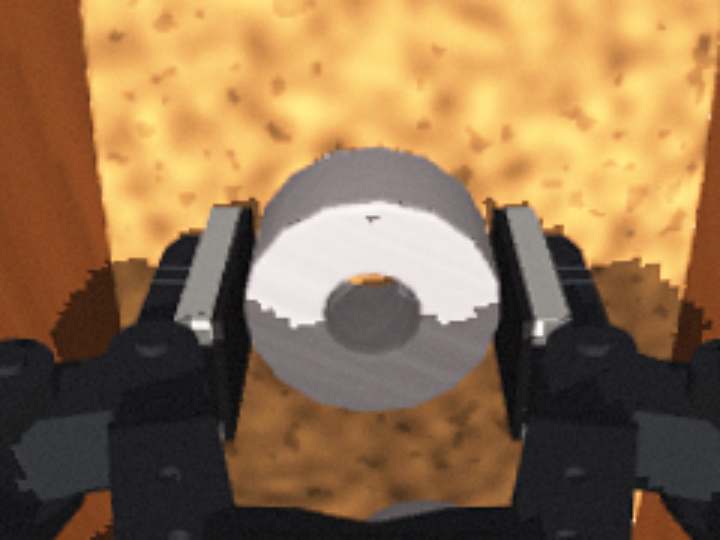

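The ring is gripped, centred between the pads at (324,284). But the 6 N upward force says the fingertips touch the mat, so I'll regrip 5 mm higher to keep them clear of the pan.

{"api": "move_arm", "payload": {"targets": [{"xyz": [0, 0, 0], "angular": [0, 0, 0]}, {"xyz": [0, 0, -0.005], "angular": [0, 0, 0]}, {"xyz": [0, 0, 0], "angular": [0, 0, 0]}], "grip": 0.05}}

```text
time_s: 6.22
tool_pos: [480.1, 315.9, 10.9]
tcp_rot: [-3.141, -0.001, -0.199]
force: [0.4, 0.2, -0.0]
opening: 50.0
```

{"api": "move_arm", "payload": {"targets": [{"xyz": [0, 0, 0], "angular": [0, 0, 0]}, {"xyz": [0, 0, 0], "angular": [0, 0, 0]}, {"xyz": [0, 0, 0], "angular": [0, 0, 0]}], "grip": 0.034, "squeeze": 30}}

```text
time_s: 6.6
tool_pos: [480.0, 315.8, 10.9]
tcp_rot: [-3.141, -0.0, -0.199]
force: [-2.5, -1.1, 11.8]
opening: 41.2
```

```bash
python3 - <<'E'
from h import *
c=snap('wrist','w5');s=sensors.sense();print(s['tool_pos'],s['tcp_rot'],s['force'],s['time_s'],s['opening'])
a=c['image'][180:360,200:440];cv2.imwrite('pics/w5c.png',cv2.resize(a[:,:,::-1],None,fx=3,fy=3))
E
```

```text
[480.05389674 315.8163314   10.88094616] [-3.14108457e+00 -2.91724077e-04 -1.99077556e-01] [-2.10672808 -1.5160966  10.87523317] 6.65 40.95468876989979
```

View pics/w5c.png

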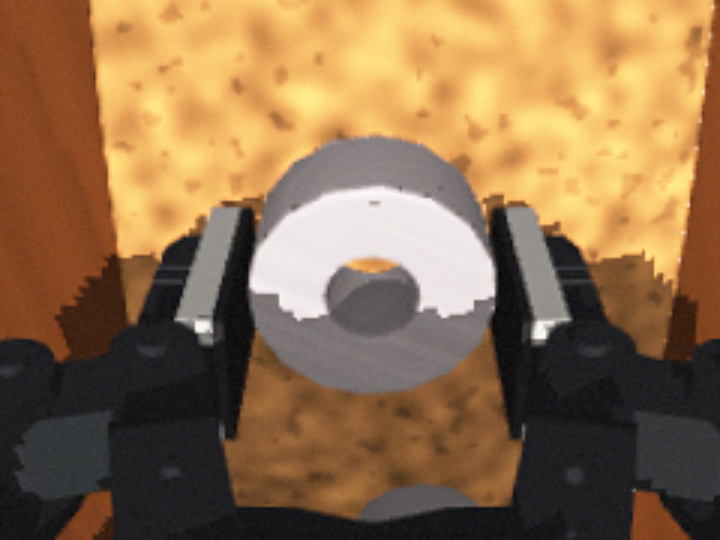

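The ring dragged onto the mat as the pads swung forward, so the force is preload, not finger contact. Next, the held ring's offset from the TCP and the approach.

```bash
python3 - <<'E'
from h import *
c=dict(np.load("w5.npz"));s=sensors.sense()
for uv in [(324.0,279.9)]: print(plane(rayf(c,*uv),26).round(1))
plan([480,316,190],-0.2,n=4)
plan([667.8,32.3,190],-0.2,n=10,cur=([480,316,190],))
E
```

```text
[479.5 314.8  26. ]
at [480.1 315.8  10.9] op 41.0 F [-2.11 -1.52 10.88] t 6.65
[{"xyz": [-0.0, -0.0001, -0.0448], "angular": [-0.0, -0.0, 0.0]}, {"xyz": [-0.0, -0.0001, -0.0448], "angular": [-0.0, -0.0, 0.0]}, {"xyz": [-0.0, -0.0001, -0.0448], "angular": [-0.0, -0.0, 0.0]}, {"xyz": [-0.0, -0.0, -0.0448], "angular": [-0.0, -0.0, 0.0]}]
at [480 316 190] op 41.0 F [-2.11 -1.52 10.88] t 6.65
[{"xyz": [0.024, 0.0241, -0.0], "angular": [-0.0, -0.0, 0.0]}, {"xyz": [0.024, 0.0241, -0.0], "angular": [-0.0, -0.0, 0.0]}, {"xyz": [0.024, 0.0241, -0.0], "angular": [-0.0, -0.0, 0.0]}, {"xyz": [0.024, 0.0241, -0.0], "angular": [-0.0, -0.0, 0.0]}, {"xyz": [0.024, 0.0241, -0.0], "angular": [-0.0, -0.0, 0.0]}, {"xyz": [0.024, 0.0241, -0.0], "angular": [-0.0, -0.0, 0.0]}, {"xyz": [0.024, 0.0241, -0.0], "angular": [-0.0, -0.0, 0.0]}, {"xyz": [0.024, 0.0241, -0.0], "angular": [-0.0, -0.0, 0.0]}, {"xyz": [0.024, 0.0241, -0.0], "angular": [-0.0, -0.0, 0.0]}, {"xyz": [0.024, 0.0241, -0.0], "angular": [-0.0, -0.0, 0.0]}]
```

{"api": "move_arm", "payload": {"targets": [{"xyz": [0, 0, -0.02], "angular": [0, 0, 0]}, {"xyz": [0, 0, -0.045], "angular": [0, 0, 0]}, {"xyz": [0.01, 0.01, -0.05], "angular": [0, 0, 0]}, {"xyz": [0.024, 0.024, -0.05], "angular": [0, 0, 0]}, {"xyz": [0.03, 0.03, 0], "angular": [0, 0, 0]}, {"xyz": [0.03, 0.03, 0], "angular": [0, 0, 0]}, {"xyz": [0.03, 0.03, 0], "angular": [0, 0, 0]}, {"xyz": [0.03, 0.03, 0], "angular": [0, 0, 0]}, {"xyz": [0.03, 0.03, 0], "angular": [0, 0, 0]}, {"xyz": [0.03, 0.03, 0], "angular": [0, 0, 0]}, {"xyz": [0.026, 0.027, 0], "angular": [0, 0, 0]}, {"xyz": [0, 0, 0], "angular": [0, 0, 0]}, {"xyz": [0, 0, 0], "angular": [0, 0, 0]}, {"xyz": [0, 0, 0], "angular": [0, 0, 0]}]}}

```text
time_s: 8.4
tool_pos: [667.1, 33.2, 175.8]
tcp_rot: [-3.141, 0.0, -0.198]
force: [-0.1, -0.5, -3.3]
opening: 40.4
```

```bash
python3 - <<'E'
from h import *
c=snap('wrist','w6');s=sensors.sense();print(s['tool_pos'],s['tcp_rot'],s['force'],s['time_s'],s['opening'])
a=c['image'][150:350,200:440];cv2.imwrite('pics/w6c.png',cv2.resize(a[:,:,::-1],None,fx=3,fy=3))
E
```

```text
[667.18071804  33.1623143  175.70729648] [-3.14120515e+00  1.07440957e-04 -1.97559650e-01] [-0.67379403 -0.58554536 -2.53008626] 8.45 40.41468811128654
```

View pics/w6c.png

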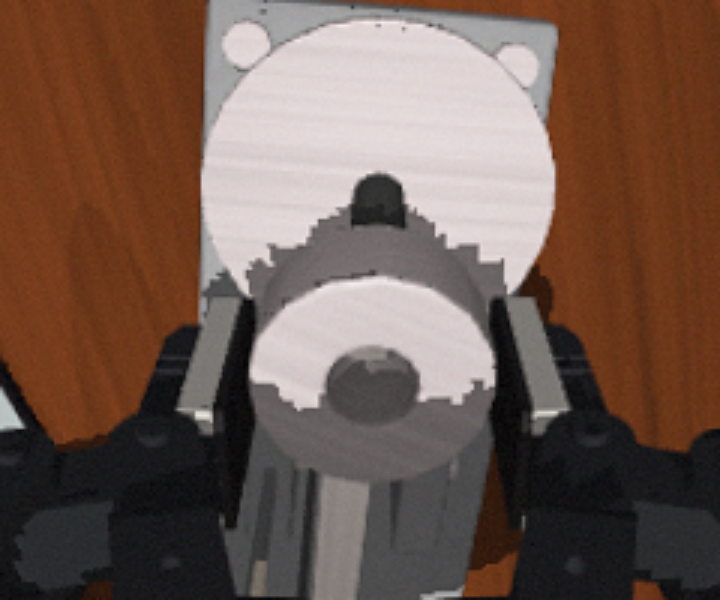

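The ring hangs right over the spindle: its shaft at crop (378,190), bore at (373,385). I'll compare them in the tool axes.

```bash
python3 - <<'E'
from h import *
c=dict(np.load("w6.npz"));s=sensors.sense();R=Ro.from_euler("xyz",s["tcp_rot"])
f=lambda u,v:(200+(u+.5)/3-.5,150+(v+.5)/3-.5)
p=lambda uv,z:R.inv().apply(plane(rayf(c,*uv),z)-s["tool_pos"]).round(1)
# shaft edges
im=c["image"];g=im[208:224,310:342].min(2);print(g[::4])
print("ring",p(f(373,385),s["tool_pos"][2]+15.1),p(f(373,379),s["tool_pos"][2]+15.1))
print("shaft",[p(f(378,v),103) for v in(180,188,196)],[p(f(378,v),110) for v in (200,215)])
# pan disc
m=((im.min(2)>200)).astype(np.uint8);m[:150]=0;m[228:]=0
pts=[]
for v in range(160,226,2):
    r=np.where(m[v,240:410])[0]
    if len(r): pts+= [(240+r[0]-.5,v),(240+r[-1]+.5,v)]
P=np.array([plane(rayf(c,*q),103) for q in pts])[:,:2]
from scipy.optimize import least_squares
ff=lambda q:np.hypot(*(P-q[:2]).T)-45
r=least_squares(ff,[668,32],loss="soft_l1",f_scale=.3);print("pan",r.x.round(2),R.inv().apply(np.r_[r.x,103]-s["tool_pos"]).round(2),np.percentile(np.abs(ff(r.x)),[50,80]).round(2))
E
```

```text
[[207 209 208 210 213 213 215 211 214 219 221 212 122 113  92  77  72  89
   86 114 169 205 221 217 213 217 217 215 214 213 212 211]
 [206 208 209 205 206 206 209 217 110  53  41  48  45  48  53  51  51  50
   53  49  50  47  33  31 203 215 209 210 207 209 210 209]
 [211 212 211 212 214 214 208 116  59  43  42  48  50  48  50  45  51  50
   51  44  45  46  43  38 115 193 218 213 211 213 211 212]
 [209 207 181 114  98  99  92  41  30  36  33  33  32  36  36  33  32  38
   49  51  47  42  36  32  33  85 139 151 108 215 218 215]]
ring [ -0.3   0.  -15.1] [ -0.3  -1.1 -15.1]
shaft [array([ 1. , -2.3, 72.7]), array([ 1. , -0.2, 72.7]), array([ 1. ,  1.9, 72.7])] [array([ 0.9,  0.2, 65.7]), array([ 0.9,  4.1, 65.7])]
pan [667.67  30.02] [ 1.11  3.02 72.71] [0.83 2.  ]
```

Shift needed: tool x +1.2, y +0.9. Then lower just past the spindle top and check the force.

{"api": "move_arm", "payload": {"targets": [{"xyz": [0.0012, 0.0009, 0], "angular": [0, 0, 0]}, {"xyz": [0, 0, 0.006], "angular": [0, 0, 0]}, {"xyz": [0, 0, 0.006], "angular": [0, 0, 0]}, {"xyz": [0, 0, 0.001], "angular": [0, 0, 0]}, {"xyz": [0, 0, 0.001], "angular": [0, 0, 0]}, {"xyz": [0, 0, 0], "angular": [0, 0, 0]}]}}

```text
time_s: 9.2
tool_pos: [668.5, 30.9, 161.4]
tcp_rot: [3.142, -0.0, -0.199]
force: [0.3, 0.1, -1.5]
opening: 40.9
```

{"api": "move_arm", "payload": {"targets": [{"xyz": [0, 0, 0.001], "angular": [0, 0, 0]}, {"xyz": [0, 0, 0.001], "angular": [0, 0, 0]}, {"xyz": [0, 0, 0.001], "angular": [0, 0, 0]}, {"xyz": [0, 0, 0], "angular": [0, 0, 0]}]}}

```text
time_s: 9.7
tool_pos: [668.5, 31.0, 158.3]
tcp_rot: [3.142, 0.0, -0.199]
force: [-0.1, 0.7, -2.0]
opening: 40.9
```

```bash
python3 - <<'E'
from h import *
c=snap('wrist','w7');s=sensors.sense();print(s['tool_pos'],s['tcp_rot'],s['force'],s['moment'],s['time_s'],s['opening'])
a=c['image'][150:350,200:440];cv2.imwrite('pics/w7c.png',cv2.resize(a[:,:,::-1],None,fx=3,fy=3))
E
```

```text
[668.45944078  30.94764678 158.34119462] [ 3.14155282e+00  1.05792943e-04 -1.98845828e-01] [-0.00636452  0.30451686 -2.31432297] [ 0.12687095 -0.0056527   0.03407559] 9.75 40.549596963843754
```

View pics/w7c.png

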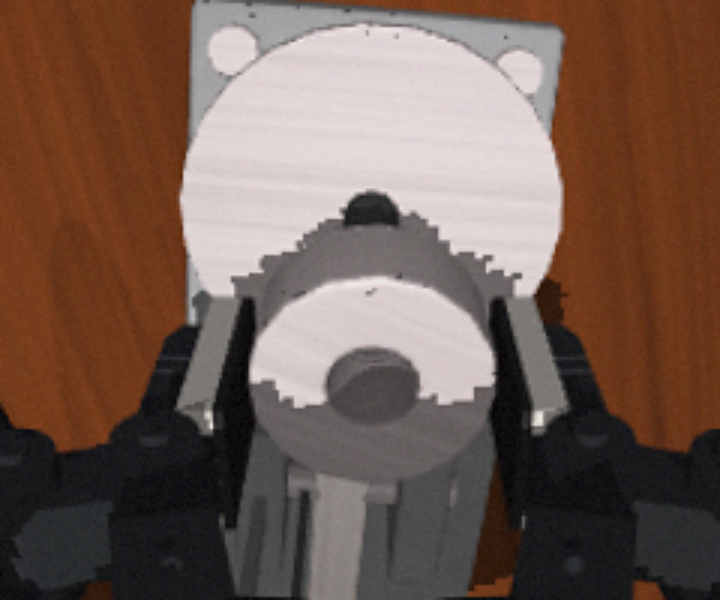

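The arm settled about 1 mm past the intended y. I'll correct by (−0.4, −1.0) in tool axes. There's no contact force so far.

{"api": "move_arm", "payload": {"targets": [{"xyz": [-0.0004, -0.001, 0], "angular": [0, 0, 0]}, {"xyz": [0, 0, 0], "angular": [0, 0, 0]}, {"xyz": [0, 0, 0.002], "angular": [0, 0, 0]}, {"xyz": [0, 0, 0.002], "angular": [0, 0, 0]}, {"xyz": [0, 0, 0], "angular": [0, 0, 0]}, {"xyz": [0, 0, 0], "angular": [0, 0, 0]}]}}

```text
time_s: 10.5
tool_pos: [668.3, 32.0, 154.4]
tcp_rot: [3.142, -0.0, -0.199]
force: [-0.0, -0.4, -2.6]
opening: 40.9
```

{"api": "move_arm", "payload": {"targets": [{"xyz": [0, 0, 0.002], "angular": [0, 0, 0]}, {"xyz": [0, 0, 0.002], "angular": [0, 0, 0]}, {"xyz": [0, 0, 0], "angular": [0, 0, 0]}, {"xyz": [0, 0, 0], "angular": [0, 0, 0]}]}}

```text
time_s: 11.0
tool_pos: [668.3, 32.0, 150.4]
tcp_rot: [3.142, -0.0, -0.199]
force: [-0.4, 0.1, -2.4]
opening: 40.6
```

```bash
python3 - <<'E'
from h import *
c=snap('wrist','w8');s=sensors.sense();print(s['tool_pos'],s['tcp_rot'],s['force'],s['moment'],s['time_s'],s['opening'])
a=c['image'][150:350,200:440];cv2.imwrite('pics/w8c.png',cv2.resize(a[:,:,::-1],None,fx=3,fy=3))
c=snap('scene','s8');a=c['image'][160:300,255:375];cv2.imwrite("pics/s8c.png",cv2.resize(a[:,:,::-1],None,fx=4,fy=4,interpolation=cv2.INTER_CUBIC))
E
```

```text
[668.31402904  31.96646022 150.45228664] [ 3.14155552e+00 -5.99641156e-05 -1.98857198e-01] [-0.17894233 -0.5642627  -1.37509181] [ 0.00039026 -0.05912503  0.00222195] 11.05 40.71452608157222
```

View pics/w8c.png

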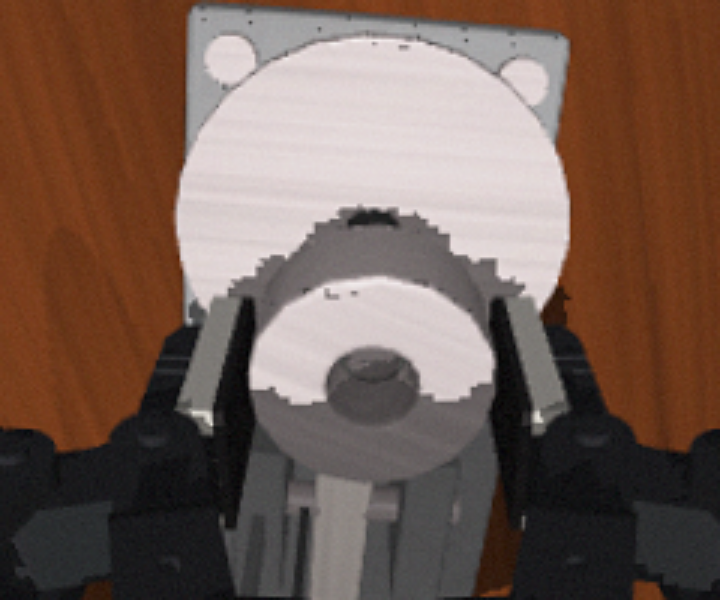

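View pics/s8c.png

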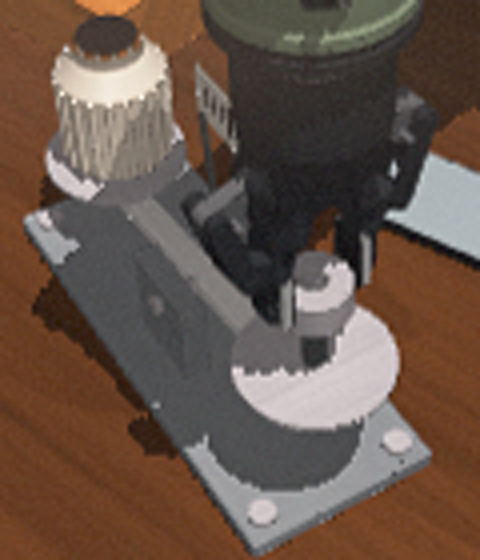

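The ring is threaded: the spindle top shows inside the bore at crop (375,365), and the scene view shows the shaft going into the ring. Lowering further.

{"api": "move_arm", "payload": {"targets": [{"xyz": [0, 0, 0.0025], "angular": [0, 0, 0]}, {"xyz": [0, 0, 0.0025], "angular": [0, 0, 0]}, {"xyz": [0, 0, 0.0025], "angular": [0, 0, 0]}, {"xyz": [0, 0, 0.0025], "angular": [0, 0, 0]}, {"xyz": [0, 0, 0.0025], "angular": [0, 0, 0]}, {"xyz": [0, 0, 0.0025], "angular": [0, 0, 0]}]}}

```text
time_s: 11.85
tool_pos: [668.3, 32.0, 135.2]
tcp_rot: [3.142, 0.0, -0.199]
force: [-1.1, -1.0, -1.7]
opening: 40.7
```

{"api": "move_arm", "payload": {"targets": [{"xyz": [0, 0, 0.004], "angular": [0, 0, 0]}, {"xyz": [0, 0, 0.004], "angular": [0, 0, 0]}, {"xyz": [0, 0, 0.004], "angular": [0, 0, 0]}, {"xyz": [0, 0, 0.004], "angular": [0, 0, 0]}, {"xyz": [0, 0, 0.003], "angular": [0, 0, 0]}, {"xyz": [0, 0, 0.002], "angular": [0, 0, 0]}, {"xyz": [0, 0, 0.001], "angular": [0, 0, 0]}, {"xyz": [0, 0, 0], "angular": [0, 0, 0]}]}}

```text
time_s: 12.85
tool_pos: [668.3, 32.0, 113.4]
tcp_rot: [3.142, 0.0, -0.199]
force: [0.6, 0.6, -1.2]
opening: 40.6
```

```bash
python3 - <<'E'
from h import *
c=snap('wrist','w9');s=sensors.sense();print(s['tool_pos'],s['tcp_rot'],s['force'],s['moment'],s['time_s'],s['opening'])
a=c['image'][150:350,200:440];cv2.imwrite('pics/w9c.png',cv2.resize(a[:,:,::-1],None,fx=3,fy=3))
c=snap('scene','s9');a=c['image'][160:300,255:375];cv2.imwrite("pics/s9c.png",cv2.resize(a[:,:,::-1],None,fx=4,fy=4,interpolation=cv2.INTER_CUBIC))
E
```

```text
[668.34087296  31.98052562 113.47984428] [-3.14159114e+00 -1.24195609e-04 -1.98884840e-01] [ 0.14238923 -0.69087187 -1.14382818] [ 0.01392589 -0.04241189  0.02115223] 12.9 40.591966029309674
```

View pics/w9c.png

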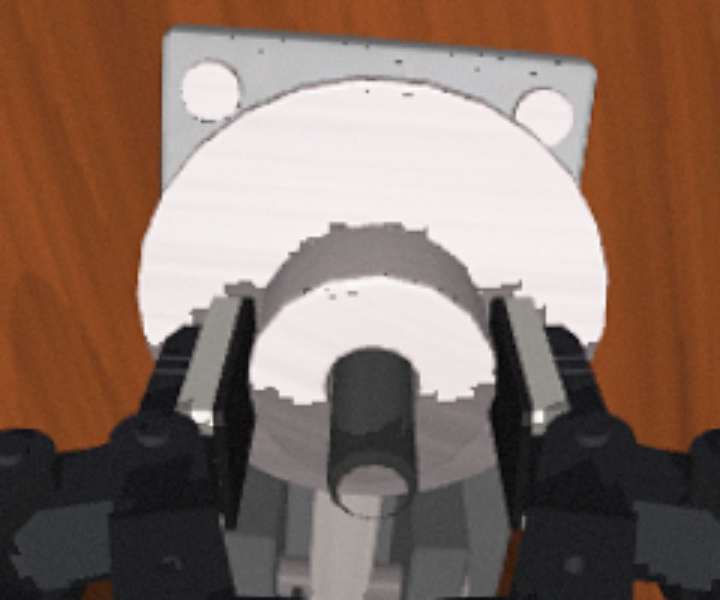

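View pics/s9c.png

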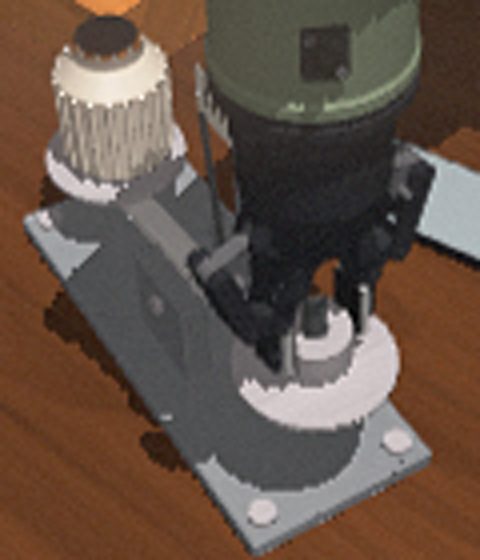

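The ring is well down the spindle, about 3 mm above the pan. Easing down to contact.

{"api": "move_arm", "payload": {"targets": [{"xyz": [0, 0, 0.001], "angular": [0, 0, 0]}, {"xyz": [0, 0, 0.001], "angular": [0, 0, 0]}, {"xyz": [0, 0, 0.0007], "angular": [0, 0, 0]}, {"xyz": [0, 0, 0], "angular": [0, 0, 0]}, {"xyz": [0, 0, 0], "angular": [0, 0, 0]}]}}

```text
time_s: 13.58
tool_pos: [668.3, 32.0, 110.7]
tcp_rot: [3.142, 0.0, -0.199]
force: [0.6, 0.9, -1.4]
opening: 40.6
```

{"api": "move_arm", "payload": {"targets": [{"xyz": [0, 0, 0.0005], "angular": [0, 0, 0]}, {"xyz": [0, 0, 0.0005], "angular": [0, 0, 0]}, {"xyz": [0, 0, 0], "angular": [0, 0, 0]}, {"xyz": [0, 0, 0], "angular": [0, 0, 0]}]}}

```text
time_s: 14.08
tool_pos: [668.3, 32.0, 109.8]
tcp_rot: [-3.142, -0.0, -0.199]
force: [-0.4, -0.4, -0.3]
opening: 40.3
```

```bash
python3 - <<'E'
from h import *
s=sensors.sense();print(s['tool_pos'],s['force'],s['moment'],s['time_s'],s['opening'])
E
```

```text
[668.30786213  31.95664904 109.75038438] [-0.36531058 -0.41720273 -0.27933864] [0.10015307 0.03329261 0.03357608] 14.075 40.29541146675575
```

Force is back to about zero, so the ring touches. Half a millimetre more, then release and retreat upward.

{"api": "move_arm", "payload": {"targets": [{"xyz": [0, 0, 0.0005], "angular": [0, 0, 0]}, {"xyz": [0, 0, 0], "angular": [0, 0, 0]}]}}

```text
time_s: 14.32
tool_pos: [668.3, 32.1, 109.2]
tcp_rot: [-3.142, -0.0, -0.199]
force: [0.3, 1.0, -0.6]
opening: 40.5
```

{"api": "move_arm", "payload": {"targets": [{"xyz": [0, 0, 0], "angular": [0, 0, 0]}, {"xyz": [0, 0, 0], "angular": [0, 0, 0]}, {"xyz": [0, 0, 0], "angular": [0, 0, 0]}, {"xyz": [0, 0, -0.01], "angular": [0, 0, 0]}, {"xyz": [0, 0, -0.02], "angular": [0, 0, 0]}, {"xyz": [0, 0, -0.04], "angular": [0, 0, 0]}, {"xyz": [0, 0, -0.04], "angular": [0, 0, 0]}, {"xyz": [-0.03, -0.03, -0.01], "angular": [0, 0, 0]}, {"xyz": [-0.03, -0.03, 0], "angular": [0, 0, 0]}, {"xyz": [-0.03, -0.03, 0], "angular": [0, 0, 0]}, {"xyz": [-0.03, -0.03, 0], "angular": [0, 0, 0]}, {"xyz": [0, 0, 0], "angular": [0, 0, 0]}], "grip": 0.06}}

```text
time_s: 15.82
tool_pos: [573.1, 176.6, 230.7]
tcp_rot: [-3.14, -0.0, -0.194]
force: [0.4, 0.9, -0.7]
opening: 60.1
```

```bash
python3 - <<'E'
from h import *
s=sensors.sense();print(s['tool_pos'],s['force'],s['time_s'],s['opening'])
c=snap('scene','s10');a=c['image'][160:300,255:375];cv2.imwrite("pics/s10c.png",cv2.resize(a[:,:,::-1],None,fx=4,fy=4,interpolation=cv2.INTER_CUBIC))
E
```

```text
[573.11602564 176.56712148 230.69693955] [ 0.43941019  0.94484724 -0.65660724] 15.825 60.08880502927404
```

View pics/s10c.png

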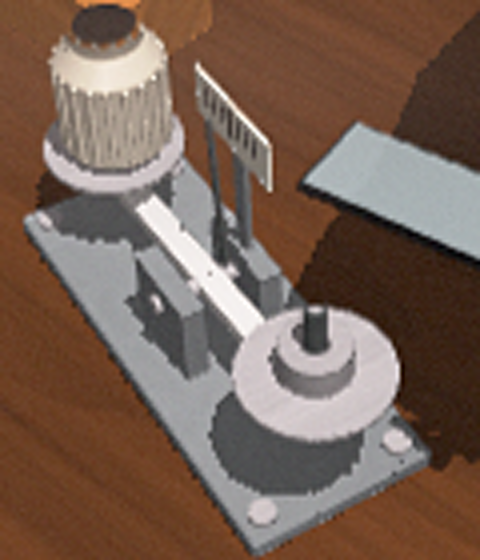

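With the hand away, the weight pan dropped and the vase pan rose about 10 crop px. The beam is off its stop, so the vase is the 300 g one. Now the small weight.

```bash
python3 - <<'E'
from h import *
c=dict(np.load("w3.npz"))
u,v=200+(407.5)/3-.5,140+(562.5)/3-.5
print(plane(rayf(c,u,v),26).round(1))
plan([466,236.5,108],-0.2)
E
```

```text
[474.9 236.3  26. ]
at [574.2 174.5 230.7] op 60.1 F [-0.14  0.37 -0.19] t 15.875
[{"xyz": [-0.0296, -0.0099, 0.0307], "angular": [-0.0, -0.0, 0.0]}, {"xyz": [-0.0296, -0.0099, 0.0307], "angular": [-0.0, -0.0, 0.0]}, {"xyz": [-0.0296, -0.0098, 0.0307], "angular": [-0.0, -0.0, 0.0]}, {"xyz": [-0.0296, -0.0098, 0.0307], "angular": [-0.0, -0.0, 0.0]}]
```

{"api": "move_arm", "payload": {"targets": [{"xyz": [-0.0275, -0.0103, 0.0307], "angular": [0, 0, 0]}, {"xyz": [-0.0275, -0.0103, 0.0307], "angular": [0, 0, 0]}, {"xyz": [-0.0275, -0.0103, 0.0307], "angular": [0, 0, 0]}, {"xyz": [-0.0275, -0.0103, 0.0307], "angular": [0, 0, 0]}, {"xyz": [0, 0, 0], "angular": [0, 0, 0]}, {"xyz": [0, 0, 0], "angular": [0, 0, 0]}, {"xyz": [0, 0, 0], "angular": [0, 0, 0]}, {"xyz": [0, 0, 0], "angular": [0, 0, 0]}]}}

```text
time_s: 16.88
tool_pos: [475.4, 235.1, 107.0]
tcp_rot: [-3.141, -0.001, -0.2]
force: [-0.8, -1.2, -1.0]
opening: 60.0
```

```bash
python3 - <<'E'
from h import *
c=snap('wrist','w11');s=sensors.sense();print(s['tool_pos'],s['tcp_rot'],s['force'],s['time_s'],s['opening'])
a=c['image'][140:340,200:440];cv2.imwrite('pics/w11c.png',cv2.resize(a[:,:,::-1],None,fx=3,fy=3))
c=snap('scene','s11');a=c['image'][160:300,255:375];cv2.imwrite("pics/s11c.png",cv2.resize(a[:,:,::-1],None,fx=4,fy=4,interpolation=cv2.INTER_CUBIC))
E
```

```text
[475.24665178 235.19051885 106.83530139] [-3.14108221e+00 -6.58956647e-04 -1.99611476e-01] [-1.19355398  0.66849205 -0.65211173] 16.925 59.92651541397429
```

View pics/w11c.png

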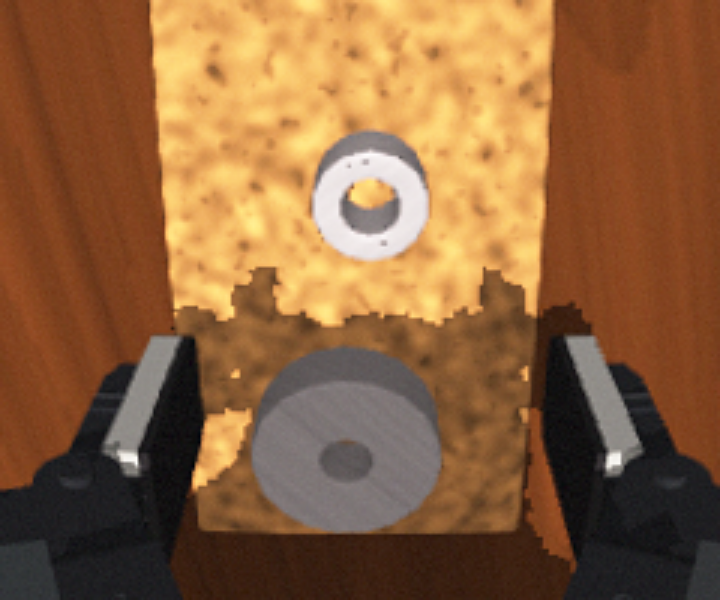

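View pics/s11c.png

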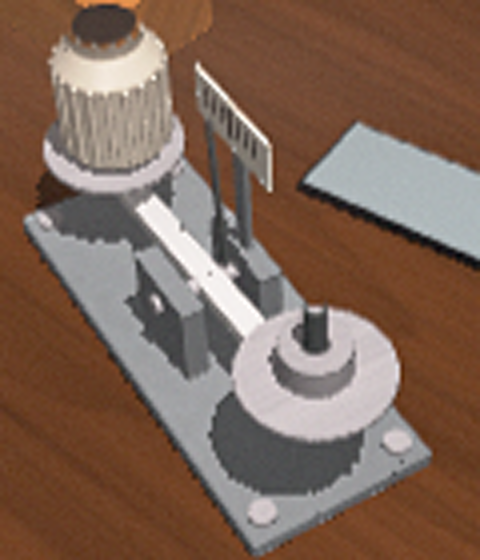

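The small ring bore is at crop (371,205) and the jaw middle at about 373. The scene view is unchanged, so the beam has settled at partial tilt. I'll check both numerically.

```bash
python3 - <<'E'
from h import *
c=dict(np.load("w11.npz"))
r=ringfit(c,323,208,26,185,"r11")
for x in r: print(x[0],plane(rayf(c,*x[1]),26).round(1))
S=dict(np.load("s11.npz"));E=np.linalg.inv(S["extrinsics"])
def pr(p):
    q=E[:3,:3]@p+E[:3,3];q=S["K"]@(q/q[2]);return (q[:2]-[255,160]+.5)*4-.5
for z in (155,150,146,142,137): print(z,pr(np.array([668.3,32,z])).round(1))
plan([475.2,235.2,12],-0.2)
E
```

```text
outer [322.99 207.99] [36.2 38.5]
hole [322.96 208.31] [19.2 21.1]
outer [474.7 235.9  26. ]
hole [474.6 235.6  26. ]
155 [315.9 293.5]
150 [315.9 300.1]
146 [316.  305.3]
142 [316.  310.5]
137 [316.1 316.9]
at [475.1 235.2 106.7] op 59.9 F [0.03 0.57 0.49] t 16.975
[{"xyz": [0.0001, 0.0, 0.0474], "angular": [-0.0, -0.0, 0.0]}, {"xyz": [0.0001, 0.0, 0.0474], "angular": [-0.0, -0.0, 0.0]}]
```

The spindle top sits near z≈147, a tilt of about +0.08, which fits 300 g − 200 g. So the 100 g ring is right. Descend with tool y −0.8 so the ring sits in the jaws as the medium one did.

{"api": "move_arm", "payload": {"targets": [{"xyz": [0, -0.0008, 0.03], "angular": [0, 0, 0]}, {"xyz": [0, 0, 0.03], "angular": [0, 0, 0]}, {"xyz": [0, 0, 0.02], "angular": [0, 0, 0]}, {"xyz": [0, 0, 0.0147], "angular": [0, 0, 0]}, {"xyz": [0, 0, 0], "angular": [0, 0, 0]}, {"xyz": [0, 0, 0], "angular": [0, 0, 0]}]}}

```text
time_s: 17.73
tool_pos: [475.2, 236.3, 12.3]
tcp_rot: [-3.141, -0.001, -0.199]
force: [0.8, -0.3, 0.1]
opening: 60.2
```

{"api": "move_arm", "payload": {"targets": [{"xyz": [0, 0, 0], "angular": [0, 0, 0]}, {"xyz": [0, 0, 0], "angular": [0, 0, 0]}, {"xyz": [0, 0, 0], "angular": [0, 0, 0]}, {"xyz": [0, 0, 0], "angular": [0, 0, 0]}], "grip": 0.024, "squeeze": 30}}

```text
time_s: 18.23
tool_pos: [475.2, 236.5, 12.4]
tcp_rot: [-3.141, -0.001, -0.199]
force: [-2.8, -0.7, 10.1]
opening: 29.2
```

```bash
python3 - <<'E'
from h import *
c=snap('wrist','w12');s=sensors.sense();print(s['tool_pos'],s['tcp_rot'],s['force'],s['time_s'],s['opening'])
a=c['image'][180:360,200:440];cv2.imwrite('pics/w12c.png',cv2.resize(a[:,:,::-1],None,fx=3,fy=3))
plan([475,236,192],-0.2,n=4)
plan([668.3,32,192],-0.2,n=10,cur=([475,236,192],))
E
```

```text
[475.18188927 236.45518891  12.4419742 ] [-3.14077942e+00 -6.91617214e-04 -1.98932186e-01] [-0.79687896 -0.88651823  9.34565334] 18.275 29.16964646121001
at [475.2 236.5  12.4] op 29.2 F [-0.8  -0.89  9.35] t 18.275
[{"xyz": [0.0, 0.0001, -0.0449], "angular": [-0.0, -0.0, 0.0]}, {"xyz": [0.0, 0.0001, -0.0449], "angular": [-0.0, -0.0, 0.0]}, {"xyz": [-0.0, 0.0001, -0.0449], "angular": [-0.0, -0.0, 0.0]}, {"xyz": [-0.0, 0.0001, -0.0449], "angular": [-0.0, -0.0, 0.0]}]
at [475 236 192] op 29.2 F [-0.8  -0.89  9.35] t 18.275
[{"xyz": [0.023, 0.0162, 0.0], "angular": [-0.0, -0.0, 0.0]}, {"xyz": [0.023, 0.0162, 0.0], "angular": [-0.0, -0.0, 0.0]}, {"xyz": [0.023, 0.0162, 0.0], "angular": [-0.0, -0.0, 0.0]}, {"xyz": [0.023, 0.0162, 0.0], "angular": [-0.0, -0.0, 0.0]}, {"xyz": [0.023, 0.0162, 0.0], "angular": [-0.0, -0.0, 0.0]}, {"xyz": [0.023, 0.0162, 0.0], "angular": [-0.0, -0.0, 0.0]}, {"xyz": [0.023, 0.0162, 0.0], "angular": [-0.0, -0.0, 0.0]}, {"xyz": [0.023, 0.0162, 0.0], "angular": [-0.0, -0.0, 0.0]}, {"xyz": [0.023, 0.0162, 0.0], "angular": [-0.0, -0.0, 0.0]}, {"xyz": [0.023, 0.0162, 0.0], "angular": [-0.0, -0.0, 0.0]}]
```

View pics/w12c.png

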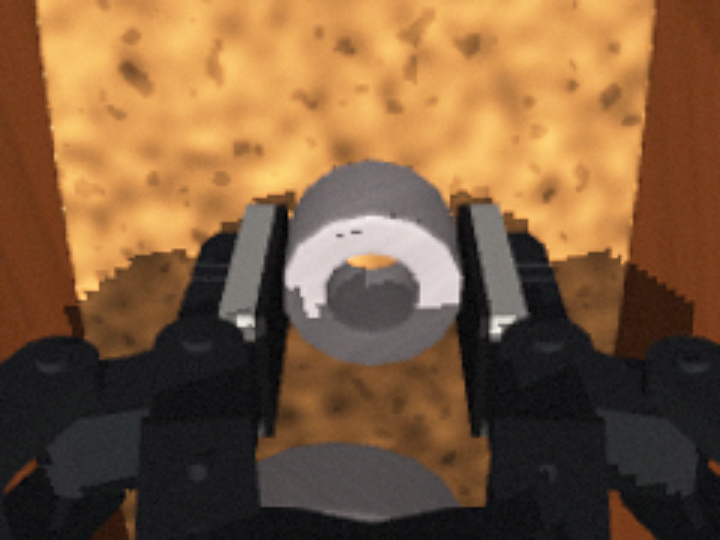

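Gripped and centred: bore at crop (373,295), opening 29. The target TCP over the spindle is (668.4, 32.35).

{"api": "move_arm", "payload": {"targets": [{"xyz": [0, 0, -0.02], "angular": [0, 0, 0]}, {"xyz": [0, 0, -0.045], "angular": [0, 0, 0]}, {"xyz": [0.01, 0.01, -0.05], "angular": [0, 0, 0]}, {"xyz": [0.03, 0.02, -0.05], "angular": [0, 0, 0]}, {"xyz": [0.03, 0.021, 0], "angular": [0, 0, 0]}, {"xyz": [0.03, 0.021, 0], "angular": [0, 0, 0]}, {"xyz": [0.03, 0.021, 0], "angular": [0, 0, 0]}, {"xyz": [0.03, 0.021, 0], "angular": [0, 0, 0]}, {"xyz": [0.03, 0.021, 0], "angular": [0, 0, 0]}, {"xyz": [0.025, 0.02, 0], "angular": [0, 0, 0]}, {"xyz": [0.015, 0.007, 0], "angular": [0, 0, 0]}, {"xyz": [0, 0, 0], "angular": [0, 0, 0]}, {"xyz": [0, 0, 0], "angular": [0, 0, 0]}, {"xyz": [0, 0, 0], "angular": [0, 0, 0]}]}}

```text
time_s: 20.02
tool_pos: [667.9, 32.9, 176.9]
tcp_rot: [-3.141, 0.0, -0.198]
force: [-0.5, -0.1, -0.8]
opening: 29.0
```

```bash
python3 - <<'E'
from h import *
c=snap('wrist','w13');s=sensors.sense();print(s['tool_pos'],s['tcp_rot'],s['force'],s['time_s'],s['opening'])
a=c['image'][150:350,200:440];cv2.imwrite('pics/w13c.png',cv2.resize(a[:,:,::-1],None,fx=3,fy=3))
plan([668.4,32.35,175],-0.2,n=1)
E
```

```text
[667.97126871  32.75168778 176.88449807] [-3.14128571e+00  3.52696315e-05 -1.97972483e-01] [ 0.30142337 -0.16126389 -1.73153064] 20.075 29.187967430362896
at [668.   32.8 176.9] op 29.2 F [ 0.3  -0.16 -1.73] t 20.075
[{"xyz": [0.0005, 0.0003, 0.0019], "angular": [-0.0, 0.0, 0.1]}]
```

View pics/w13c.png

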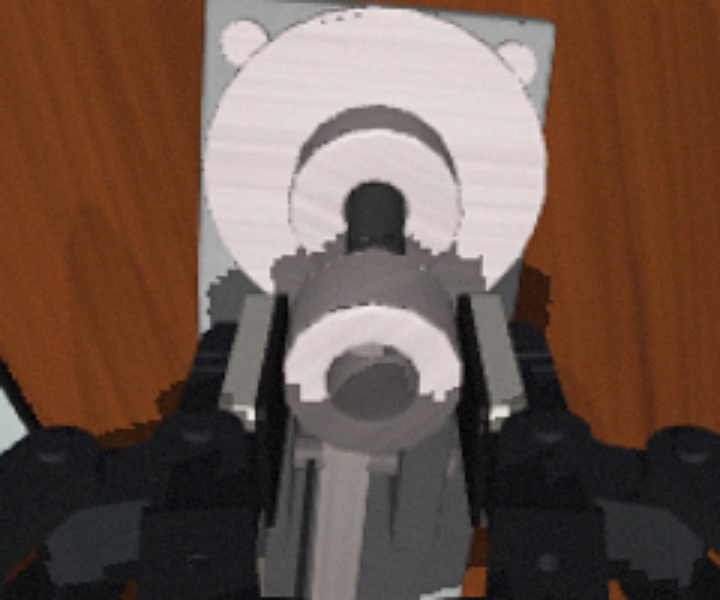

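The lateral line-up is good (spindle x≈375, bore x≈373). Lowering 14 mm, then re-checking position.

{"api": "move_arm", "payload": {"targets": [{"xyz": [0, 0, 0.005], "angular": [0, 0, 0]}, {"xyz": [0, 0, 0.005], "angular": [0, 0, 0]}, {"xyz": [0, 0, 0.004], "angular": [0, 0, 0]}, {"xyz": [0, 0, 0], "angular": [0, 0, 0]}, {"xyz": [0, 0, 0], "angular": [0, 0, 0]}]}}

```text
time_s: 20.7
tool_pos: [668.4, 31.9, 162.8]
tcp_rot: [-3.142, -0.0, -0.199]
force: [0.4, -0.5, -0.7]
opening: 29.4
```

```bash
python3 - <<'E'
from h import *
s=sensors.sense();print(s['tool_pos'],s['force'])
plan([668.4,32.35,160],-0.2,n=1)
E
```

```text
[668.37761659  31.90516569 162.77568428] [ 0.40884997 -0.53739411 -0.74708009]
at [668.4  31.9 162.8] op 29.4 F [ 0.41 -0.54 -0.75] t 20.7
[{"xyz": [-0.0001, -0.0004, 0.0028], "angular": [-0.0, -0.0, 0.1]}]
```

The linkage may carry the pan sideways a little as it tilts (up to ~1 mm), so I'll check the pan centre in the newest picture against the earlier ones.

```bash
python3 - <<'E'
from h import *
from scipy.optimize import least_squares
def pan(t,z,sel):
    c=dict(np.load(t+".npz"));im=c["image"].astype(int)
    # pan edge: scan rays from approx center outward in image, last bright pixel
    pts=[]
    o=sel
    for a in np.deg2rad(np.arange(-175,-4,3)):
        L=None
        for r in np.arange(30,75,0.25):
            u,v=o[0]+r*np.cos(a),o[1]+r*np.sin(a)*0.95
            px=im[int(round(v)),int(round(u))]
            bright=px.min()>195
            if bright: L=(u,v)
        if L: pts.append(L)
    P=np.array([plane(rayf(c,*q),z) for q in pts])[:,:2]
    f=lambda q:np.hypot(*(P-q[:2]).T)-q[2]
    r=least_squares(f,[668,32,45],loss="soft_l1",f_scale=.2)
    print(t,r.x.round(2),np.percentile(np.abs(f(r.x)),[50,80]).round(2),len(pts))
pan("w2",103,(323.5,190));pan("w6",103,(326,212));pan("w8",103,(324,222));pan("w13",94.7,(325,208))
c=dict(np.load("w13.npz"))
a=c["image"][170:240,280:370];cv2.imwrite('pics/w13z.png',cv2.resize(a[:,:,::-1],None,fx=8,fy=8,interpolation=cv2.INTER_CUBIC))
E
```

```text
w2 [667.87  31.92  43.6 ] [0.41 0.78] 57
w6 [667.84  31.79  43.69] [0.25 0.49] 57
w8 [667.96  31.63  43.85] [0.26 0.53] 57
w13 [668.12  32.63  43.68] [0.21 0.56] 57
```

View pics/w13z.png

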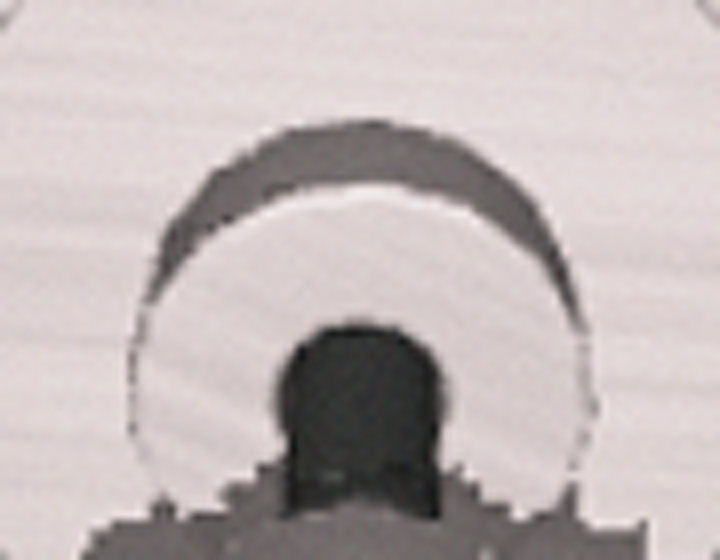

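The pan shifted about (+0.2, +0.85), matching the arc of the linkage. I'll correct by tool y −1.3 and thread.

{"api": "move_arm", "payload": {"targets": [{"xyz": [0, -0.0013, 0], "angular": [0, 0, 0]}, {"xyz": [0, 0, 0.003], "angular": [0, 0, 0]}, {"xyz": [0, 0, 0.003], "angular": [0, 0, 0]}, {"xyz": [0, 0, 0.0015], "angular": [0, 0, 0]}, {"xyz": [0, 0, 0.0015], "angular": [0, 0, 0]}, {"xyz": [0, 0, 0], "angular": [0, 0, 0]}]}}

```text
time_s: 21.45
tool_pos: [668.5, 33.3, 153.6]
tcp_rot: [3.142, 0.0, -0.199]
force: [-0.1, -0.8, -0.9]
opening: 29.4
```

{"api": "move_arm", "payload": {"targets": [{"xyz": [0, 0, 0.0015], "angular": [0, 0, 0]}, {"xyz": [0, 0, 0.0015], "angular": [0, 0, 0]}, {"xyz": [0, 0, 0.0015], "angular": [0, 0, 0]}, {"xyz": [0, 0, 0], "angular": [0, 0, 0]}]}}

```text
time_s: 21.95
tool_pos: [668.5, 33.2, 149.1]
tcp_rot: [3.141, 0.0, -0.199]
force: [0.3, 0.1, -1.1]
opening: 28.7
```

```bash
python3 - <<'E'
from h import *
c=snap('wrist','w14');s=sensors.sense();print(s['tool_pos'],s['tcp_rot'],s['force'],s['moment'],s['time_s'],s['opening'])
a=c['image'][150:350,200:440];cv2.imwrite('pics/w14c.png',cv2.resize(a[:,:,::-1],None,fx=3,fy=3))
c=snap('scene','s14');a=c['image'][160:300,255:375];cv2.imwrite("pics/s14c.png",cv2.resize(a[:,:,::-1],None,fx=4,fy=4,interpolation=cv2.INTER_CUBIC))
E
```

```text
[668.53957113  33.25613394 149.14039141] [ 3.14151675e+00  5.87196242e-05 -1.98835305e-01] [ 0.21071431 -0.37524692 -0.97349736] [-0.01886577 -0.04760583  0.0106914 ] 22.0 29.284749846638306
```

View pics/w14c.png

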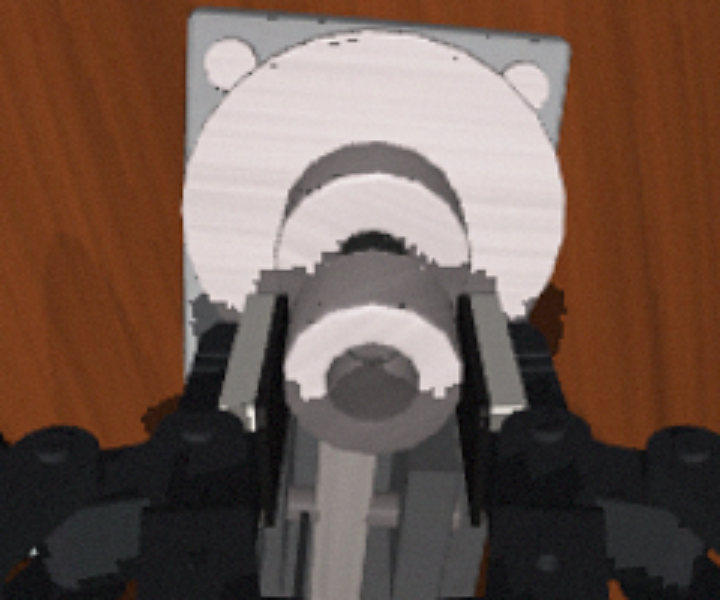

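View pics/s14c.png

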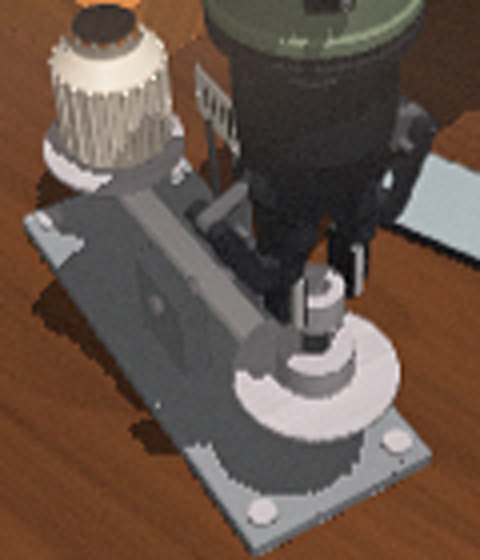

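The ring is over the spindle tip with the pan unmoved. Lowering on toward the medium ring's top, expected at TCP z≈125.

{"api": "move_arm", "payload": {"targets": [{"xyz": [0, 0, 0.002], "angular": [0, 0, 0]}, {"xyz": [0, 0, 0.002], "angular": [0, 0, 0]}, {"xyz": [0, 0, 0.002], "angular": [0, 0, 0]}, {"xyz": [0, 0, 0.002], "angular": [0, 0, 0]}, {"xyz": [0, 0, 0], "angular": [0, 0, 0]}]}}

```text
time_s: 22.68
tool_pos: [668.4, 33.3, 141.0]
tcp_rot: [3.141, 0.0, -0.199]
force: [0.1, -0.2, -1.3]
opening: 29.1
```

```bash
python3 - <<'E'
from h import *
c=snap('wrist','w15');s=sensors.sense();print(s['tool_pos'],s['force'],s['moment'],s['time_s'],s['opening'])
a=c['image'][150:350,200:440];cv2.imwrite('pics/w15c.png',cv2.resize(a[:,:,::-1],None,fx=3,fy=3))
E
```

```text
[668.51613261  33.24480277 141.12820621] [-0.24696648  0.50600851 -1.09892019] [-0.0251445  -0.03185124  0.05040086] 22.725 29.41644942365926
```

View pics/w15c.png

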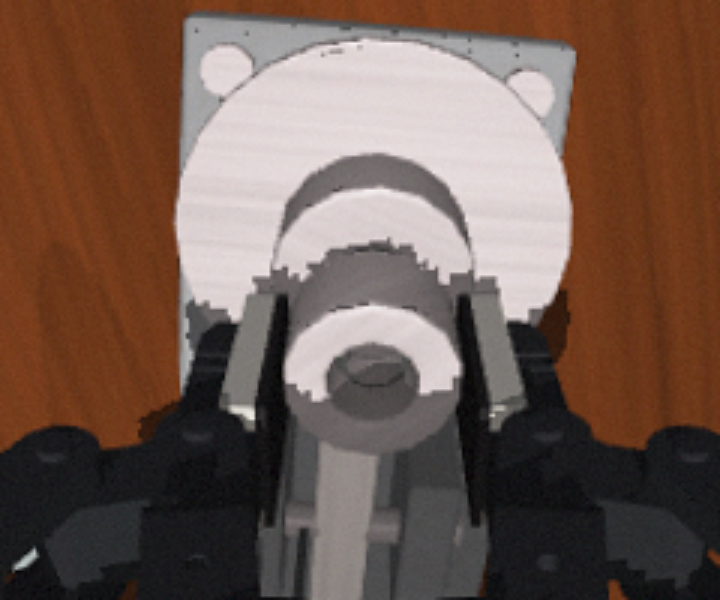

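The spindle tip is rising inside the bore at (373,370), so it is threaded. Continuing.

{"api": "move_arm", "payload": {"targets": [{"xyz": [0, 0, 0.003], "angular": [0, 0, 0]}, {"xyz": [0, 0, 0.003], "angular": [0, 0, 0]}, {"xyz": [0, 0, 0.003], "angular": [0, 0, 0]}, {"xyz": [0, 0, 0.003], "angular": [0, 0, 0]}, {"xyz": [0, 0, 0.001], "angular": [0, 0, 0]}, {"xyz": [0, 0, 0], "angular": [0, 0, 0]}]}}

```text
time_s: 23.48
tool_pos: [668.5, 33.2, 128.1]
tcp_rot: [3.141, 0.0, -0.199]
force: [0.5, -0.2, -1.0]
opening: 29.2
```

{"api": "move_arm", "payload": {"targets": [{"xyz": [0, 0, 0.0007], "angular": [0, 0, 0]}, {"xyz": [0, 0, 0.0007], "angular": [0, 0, 0]}, {"xyz": [0, 0, 0.0006], "angular": [0, 0, 0]}, {"xyz": [0, 0, 0], "angular": [0, 0, 0]}, {"xyz": [0, 0, 0], "angular": [0, 0, 0]}]}}

```text
time_s: 24.1
tool_pos: [668.6, 33.3, 126.2]
tcp_rot: [3.142, -0.0, -0.199]
force: [-0.1, -0.6, -0.8]
opening: 29.4
```

```bash
python3 - <<'E'
from h import *
c=snap('wrist','w16');s=sensors.sense();print(s['tool_pos'],s['force'],s['moment'],s['time_s'],s['opening'])
a=c['image'][150:350,200:440];cv2.imwrite('pics/w16c.png',cv2.resize(a[:,:,::-1],None,fx=3,fy=3))
c=snap('scene','s16');a=c['image'][160:300,255:375];cv2.imwrite("pics/s16c.png",cv2.resize(a[:,:,::-1],None,fx=4,fy=4,interpolation=cv2.INTER_CUBIC))
E
```

```text
[668.58112286  33.25619125 126.23276545] [-0.58704036  0.14931168 -0.92631633] [-0.03712272 -0.006335    0.06666966] 24.15 29.10462753209812
```

View pics/w16c.png

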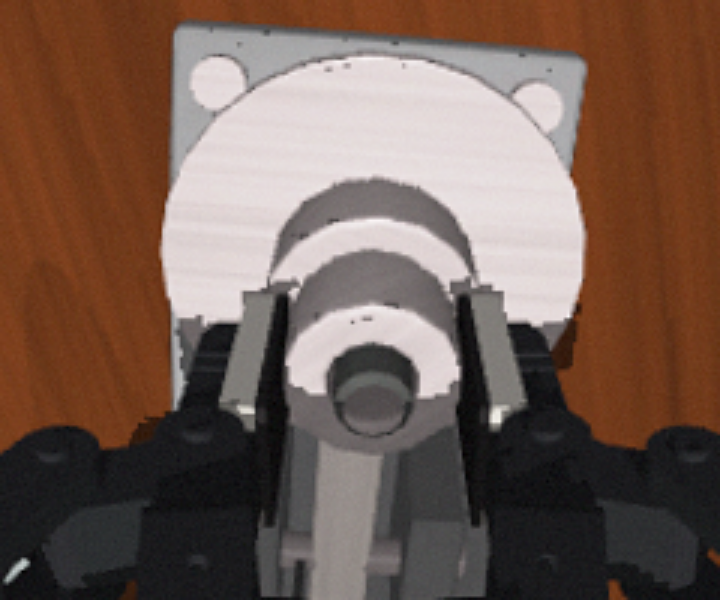

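View pics/s16c.png

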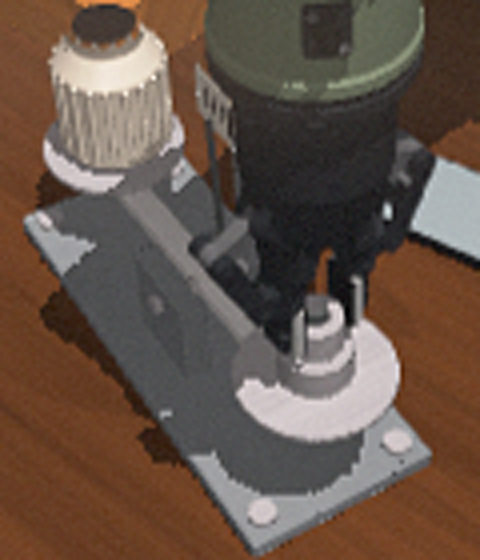

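Just above contact. I'll lower slowly ~9 mm so the pan follows down to nearly level before releasing.

{"api": "move_arm", "payload": {"targets": [{"xyz": [0, 0, 0.0008], "angular": [0, 0, 0]}, {"xyz": [0, 0, 0.0008], "angular": [0, 0, 0]}, {"xyz": [0, 0, 0.0008], "angular": [0, 0, 0]}, {"xyz": [0, -0.0001, 0.0008], "angular": [0, 0, 0]}, {"xyz": [0, -0.0001, 0.0008], "angular": [0, 0, 0]}, {"xyz": [0, -0.0001, 0.0008], "angular": [0, 0, 0]}, {"xyz": [0, 0, 0], "angular": [0, 0, 0]}]}}

```text
time_s: 25.08
tool_pos: [668.6, 33.5, 121.4]
tcp_rot: [3.142, 0.0, -0.199]
force: [0.5, -0.4, -0.1]
opening: 29.2
```

```bash
python3 - <<'E'
from h import *
s=sensors.sense();print(s['tool_pos'],s['force'],s['moment'],s['time_s'],s['opening'])
c=snap('scene','s17');a=c['image'][160:300,255:375];cv2.imwrite("pics/s17c.png",cv2.resize(a[:,:,::-1],None,fx=4,fy=4,interpolation=cv2.INTER_CUBIC))
E
```

```text
[668.59989258  33.5229312  121.35606672] [ 0.46117567 -0.365631   -0.11099914] [-0.01596084  0.06362213 -0.0102743 ] 25.075 29.193776318467034
```

View pics/s17c.png

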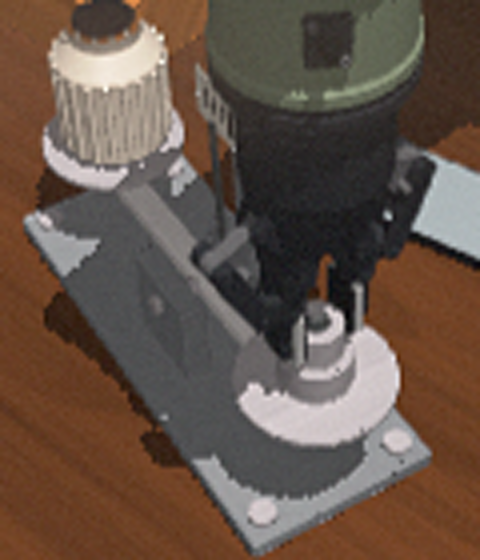

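The pan is following down (disc bottom 437→445 in the crop). Five mm more.

{"api": "move_arm", "payload": {"targets": [{"xyz": [0, 0, 0.0008], "angular": [0, 0, 0]}, {"xyz": [0, 0, 0.0008], "angular": [0, 0, 0]}, {"xyz": [0, 0, 0.0008], "angular": [0, 0, 0]}, {"xyz": [0, 0, 0.0008], "angular": [0, 0, 0]}, {"xyz": [0, 0, 0.0008], "angular": [0, 0, 0]}, {"xyz": [0, 0, 0], "angular": [0, 0, 0]}, {"xyz": [0, 0, 0], "angular": [0, 0, 0]}]}}

```text
time_s: 26.0
tool_pos: [668.6, 33.6, 117.4]
tcp_rot: [-3.142, -0.0, -0.199]
force: [0.3, 0.4, -0.6]
opening: 29.3
```

```bash
python3 - <<'E'
from h import *
s=sensors.sense();print(s['tool_pos'],s['force'],s['moment'],s['time_s'],s['opening'])
c=snap('scene','s18');a=c['image'][160:300,255:375];cv2.imwrite("pics/s18c.png",cv2.resize(a[:,:,::-1],None,fx=4,fy=4,interpolation=cv2.INTER_CUBIC))
c=snap('wrist','w18')
a=c['image'][150:350,200:440];cv2.imwrite('pics/w18c.png',cv2.resize(a[:,:,::-1],None,fx=3,fy=3))
E
```

```text
[668.61598801  33.60627509 117.41992006] [ 0.30488247  0.35066593 -0.59617265] [ 0.10557909 -0.03181112  0.03143898] 26.0 29.31741568745034
```

View pics/s18c.png

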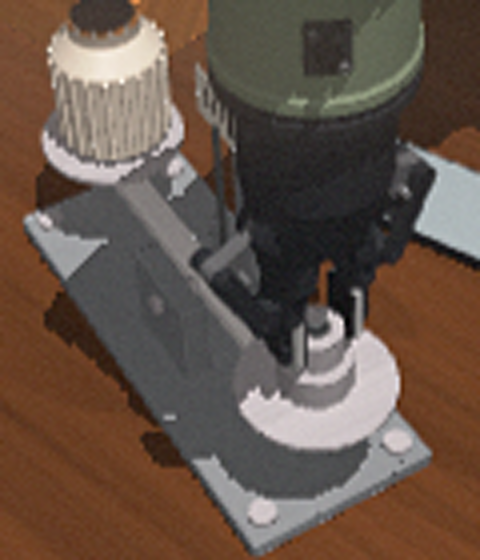

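View pics/w18c.png

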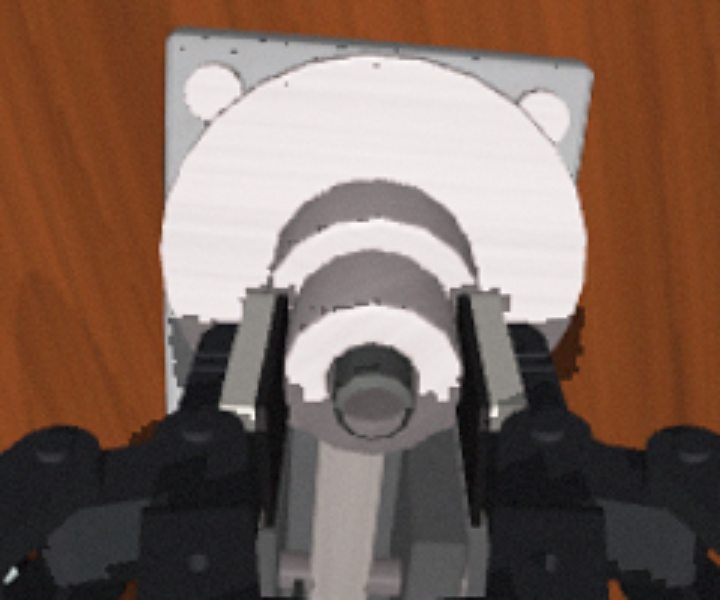

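The wrist view shows the rings riding together and the pan near level. Releasing and retreating.

{"api": "move_arm", "payload": {"targets": [{"xyz": [0, 0, 0], "angular": [0, 0, 0]}, {"xyz": [0, 0, 0], "angular": [0, 0, 0]}, {"xyz": [0, 0, 0], "angular": [0, 0, 0]}, {"xyz": [0, 0, -0.01], "angular": [0, 0, 0]}, {"xyz": [0, 0, -0.02], "angular": [0, 0, 0]}, {"xyz": [0, 0, -0.04], "angular": [0, 0, 0]}, {"xyz": [0, 0, -0.04], "angular": [0, 0, 0]}, {"xyz": [-0.03, -0.03, -0.01], "angular": [0, 0, 0]}, {"xyz": [-0.03, -0.03, 0], "angular": [0, 0, 0]}, {"xyz": [-0.03, -0.03, 0], "angular": [0, 0, 0]}, {"xyz": [-0.03, -0.03, 0], "angular": [0, 0, 0]}, {"xyz": [0, 0, 0], "angular": [0, 0, 0]}, {"xyz": [0, 0, 0], "angular": [0, 0, 0]}, {"xyz": [0, 0, 0], "angular": [0, 0, 0]}, {"xyz": [0, 0, 0], "angular": [0, 0, 0]}, {"xyz": [0, 0, 0], "angular": [0, 0, 0]}], "grip": 0.06}}

```text
time_s: 28.1
tool_pos: [574.8, 174.4, 237.4]
tcp_rot: [3.141, 0.0, -0.2]
force: [-0.2, -0.0, -0.1]
opening: 59.9
```

```bash
python3 - <<'E'
from h import *
c=snap('scene','s19');a=c['image'][160:300,255:375];cv2.imwrite("pics/s19c.png",cv2.resize(a[:,:,::-1],None,fx=4,fy=4,interpolation=cv2.INTER_CUBIC))
cv2.imwrite("pics/s19d.png",cv2.resize(c['image'][170:250,290:345,::-1],None,fx=7,fy=7,interpolation=cv2.INTER_CUBIC))
s=sensors.sense();print(s['tool_pos'],s['force'],s['time_s'],s['opening'])
a=snap('top','t19')
E
```

```text
[574.78598819 174.5673144  237.32702063] [ 0.04066421 -0.63781403  0.20410579] 28.15 59.87249290810587
```

View pics/s19c.png

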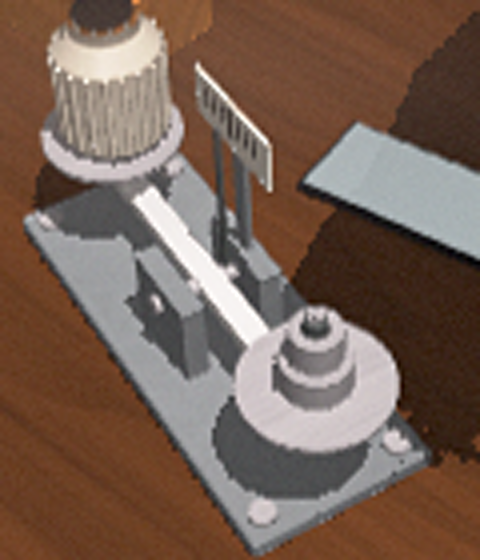

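View pics/s19d.png

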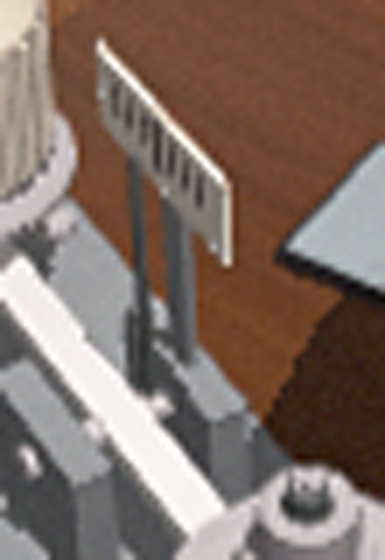

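View pics/t19.png

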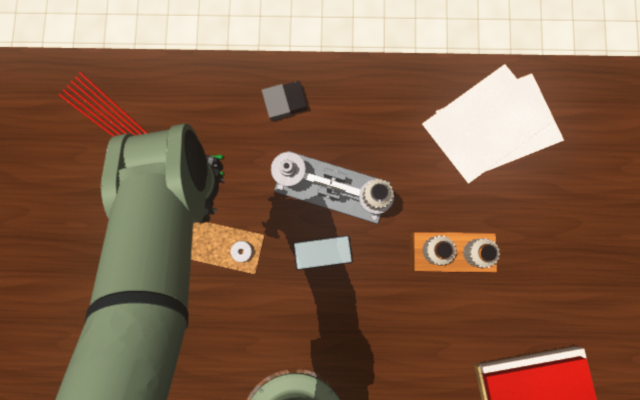

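The pan is down and both rings are on the spindle. The large ring is still on the mat at top-view (241,252). I'll quantify the tilt from the pan's lower edge and take another picture to check it is still.

```bash
python3 - <<'E'
from h import *
snap('scene','s20')
def edge(t):
    im=dict(np.load(t+".npz"))["image"].astype(float).min(2);out=[]
    for u in range(325,344,2):
        col=cv2.GaussianBlur(im[:,u:u+1],(1,3),0)[255:290,0]
        k=np.argmin(np.diff(col)); 
        # subpixel half level crossing
        hi,lo=col[max(k-4,0):k-1].mean(),col[k+3:k+6].mean();m=(hi+lo)/2
        j=np.where((col[:-1]>=m)&(col[1:]<m))[0]; j=j[np.argmin(abs(j-k))]
        out.append(255+j+(col[j]-m)/(col[j]-col[j+1]))
    return np.array(out)
S=dict(np.load("s20.npz"));E=np.linalg.inv(S["extrinsics"])
def pr(p):
    q=E[:3,:3]@p+E[:3,3];q=S["K"]@(q/q[2]);return q[1]
d=np.array([.52,.49]);d/=np.linalg.norm(d);b=np.array([668.2,32])+45*d
e0=edge("scene0")
for t in ("s10","s11","s19","s20"):
    dv=np.median(edge(t)-e0)
    # drop h with sideways arc shift
    hs=np.linspace(0,26,261);th=np.arcsin(np.sin(.15)-hs/120);sh=120*(np.cos(th)-np.cos(.15))
    pv=np.array([pr(np.array([b[0]+.25*s,b[1]+.96*s,103-h])) for h,s in zip(hs,sh)])-pr(np.array([b[0],b[1],103]))
    i=np.argmin(abs(pv-dv));print(t,round(dv,2),"drop",hs[i],"tilt",th[i].round(3))
E
```

```text
s10 2.81 drop 8.4 tilt 0.08
s11 2.8 drop 8.3 tilt 0.08
s19 5.62 drop 17.5 tilt 0.004
s20 5.63 drop 17.6 tilt 0.003
```

The tilt is about +0.003 and unchanged between pictures, and the hand is clear. Handing in.

```bash
python3 -c "
from cell import ctrl
print(ctrl.finish_job())"
```

```text
the job is handed in; nothing more can be done
None
```

The vase on the balance weighs about 300 g: the 200 g and 100 g rings together bring the beam level with the hand off it. I handed the job in at about 28 s of the 72 s allowed; no verdict came back.

**What I did:** I lowered the 200 g ring over the spindle first. With the hand off, the beam settled at about +0.08 rad, as expected for 100 g still missing. I then added the 100 g ring on top, letting the pan down with it slowly before releasing. The 400 g ring was not used and stays on the cork mat.

**Last checks:**
- **Beam:** two pictures gave a tilt of +0.004 and +0.003 rad, so it was level and still.
- **Hand:** clear of everything, with wrist force near zero.
- **Rings:** both are threaded on the spindle in the scene view.
- **Vases and phone:** they look unmoved in the last top view.
- **Pliers:** mostly hidden by the arm in that view, so not checked there; no move took the gripper near them.

**Measurements that disagreed:**
- **Pan size:** its radius fitted 43.6 mm against the given 45 mm, probably from where the edge was thresholded.
- **Ring height:** the medium ring's top measured 24.7 mm against 26 mm.
- **Pan position:** the pan moved about 0.9 mm sideways as it tilted, so I corrected for that before threading the second ring.

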